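# Put the skittles away behind a child-safe door

## Task

Put every skittle on the flap away in the rack inside the little cupboard's door: pull the door ajar until its safety catch stops it, reach down through the gap to hold the orange catch down while drawing the door on, and swing the door wide open. Stand each skittle foot-down in a rack pocket of its own while the door is open, then close the door gently until it is fully shut. Leave the rooks and the dice bowl where they stand.

Things in the scene. Friction and masses are not known exactly. Their poses are not given: they have to be found in the camera images.
- door (a joint): swing of the cupboard door, rad: 0 shut, grows as it opens towards the robot (clockwise from above), stop at 1.75. Light friction keeps it where it is left (under 1 N at the handle). From shut it comes freely to about 0.25, where the catch stops it; with the catch held down from 0.25 to 0.35 it passes; beyond 0.4 it swings freely. Pushed shut, the catch ducks by itself (some 5 N at the handle)
- cab: small white-painted skittle cupboard, fixed: case 150 mm deep (x), 270 mm wide (y), 172 mm high; origin at the centre of its underside, x pointing to its back, z up; place and heading vary. Its open front, 75 mm in front of the origin, is closed by the birch door
- hinge (a point): point on the upright hinge line (door's left edge seen from the robot), in the plane of the door's inner face, level with its top edge. Axes turn with the door: z up; x square to the door, from outer to inner face (into the case when shut); -y along the door from hinge to free edge. Door: 257 mm wide, z 8 to 166 mm over the table, 15 mm thick, all on the -x side of this point
- handle (a point): middle of the level steel bar handle on the door's outer face: bar of 10 mm diameter, 90 mm long along the door, 40 mm clear of the face, 26 mm below the door's top edge (at x = -60, y = -185, z = -26 mm from hinge in its axes). Axes as hinge. Can be pinched from above
- catch (a joint): how far the orange sprung safety catch is pushed down, m: 0 at rest, 0.014 fully down; about 2 N starts it, 7 N holds it fully down; the door is freed at 0.009 and more
- catch_pad (a point): point to press, on top of the orange catch tongue: level strip 24 mm wide on the door's inner face, x 2 to 90 mm from that face (this point 35 mm; y = -215 mm from hinge), top 28 mm below the door's top. From x = 65 mm it bears a barb that hooks behind a keeper under the roof's front edge. Seen from above in the gap (about 50 mm wide there) once the door is ajar. Axes as hinge
- rack (a point): middle of the floor of the yellow rack on the door's inner face (floor 55 mm over the table): a row along the door (y) of four open-topped square pockets 37 by 37 mm inside, 40 mm apart (middles); outer walls 41 mm, dividers 35 mm above the floor. The row's middle line is 45 mm from the door's inner face. Axes as hinge; swings with the door
- pocket1 (a point): middle of the floor of rack pocket 1 (pocket 1 is nearest the hinge, pocket 4 nearest the free edge), 55 mm over the table. Axes as hinge
- pocket2 (a point): middle of the floor of rack pocket 2 (pocket 1 is nearest the hinge, pocket 4 nearest the free edge), 55 mm over the table. Axes as hinge
- pocket3 (a point): middle of the floor of rack pocket 3 (pocket 1 is nearest the hinge, pocket 4 nearest the free edge), 55 mm over the table. Axes as hinge
- pocket4 (a point): middle of the floor of rack pocket 4 (pocket 1 is nearest the hinge, pocket 4 nearest the free edge), 55 mm over the table. Axes as hinge
- pin1_mid (a point): centre, half-way up, of a slim birch skittle with a red head and band: 95 mm tall; body 14 mm in diameter, on a weighted steel foot 30 mm in diameter and 14 mm high; about 90 g; stands upright on the table; its z axis runs from foot to head. May be absent
- pin2_mid (a point): centre, half-way up, of a slim birch skittle with a red head and band: 95 mm tall; body 14 mm in diameter, on a weighted steel foot 30 mm in diameter and 14 mm high; about 90 g; stands upright on the table; its z axis runs from foot to head. May be absent
- pin3_mid (a point): centre, half-way up, of a slim birch skittle with a red head and band: 95 mm tall; body 14 mm in diameter, on a weighted steel foot 30 mm in diameter and 14 mm high; about 90 g; stands upright on the table; its z axis runs from foot to head. May be absent
- pin4_mid (a point): centre, half-way up, of a slim birch skittle with a red head and band: 95 mm tall; body 14 mm in diameter, on a weighted steel foot 30 mm in diameter and 14 mm high; about 90 g; stands upright on the table; its z axis runs from foot to head. May be absent
- rook1_mid (a point): centre of a black plastic rook (bystander), 60 mm tall, foot 34 mm in diameter, standing among the skittles
- rook2_mid (a point): centre of a black plastic rook (bystander), 60 mm tall, foot 34 mm in diameter, standing among the skittles
- bowl_mid (a point): centre, half-way up, of the white ceramic dice bowl (bystander), 120 mm across, 50 mm high
Mind the look-alikes: they are no part of the job. What is shaped like the part that bears pin2_mid but blue or green is not meant.

How it is judged:
By the outcome, as a careful person would: the job done as asked, in the order asked, and still so for the second after the job is handed in, with the robot touching nothing.
Of pin1, pin2, pin3, pin4 only 2 to 4 are there at a start; the rules pass over those that are not, and their reading is None.
At some moment in a run one of pin1, pin2, pin3, pin4 may be knocked a few centimetres aside while the robot is not near it.
It also fails if it takes over 210 s, if anything falls off the work surface, if the arm or the gripper's body presses on something with over 40 N, if the wrist force passes 120 N, or if a joint passes its speed limit or range.

## Robot

A 6-joint arm with a two-finger parallel gripper is mounted at the origin on the work surface. World frame = base frame: x ahead of the robot, y to its left, z up, the work surface at z = 0. Lengths are in m, angles in degrees, forces in N, time in s.
With the tool pointing down it reaches from about 0.25 to 0.725 m from the base axis. Payload 9.7 kg.
Tool frame: the origin (TCP) lies at the very end of the fingers, on their centre line; the grasp point (between the pads) lies 19 mm behind it; z points along the fingers, y is the line along which they close (so a half turn about z gives the same grasp; the last joint's range is limited). The gripper opens to 85 mm and grips with 20 to 120 N. Pads are 22 mm wide; open, the fingers measure 114 mm over their backs; the gripper's body (76 mm by 85 mm) begins 54 mm behind the grasp point. The pads swing forward as they close: fully open they stand 13 mm farther back than shut.
Start: joints at [74.255, 4.979, 10.078, 95.1, 0, 90], TCP at [0.149, 0.529, 0.231] pointing down, gripper open.
Joint ranges: [-179.16, 179.16], [-48.56, 103.87], [-65.8, 70.77], [-126.05, 130.52], [-82.76, 87.17], [-180, 180]. Speed limits (degrees/s): [127.2, 127.2, 147.25, 180, 180, 180].

## Interface

Orientations are given as [roll, pitch, yaw] about the fixed x, y, z axes, in that order (R = Rz(yaw) Ry(pitch) Rx(roll)).
In Python, from workcell import bot gives the robot as it stands.
- The arm moves only by the tool arm_command, never from a script. Its argument "series" is a list of rows, each a list of 4 numbers: the shift along the tool's x, y, z in m, then the turn about the tool's z in rad. A call has exactly 5 rows; each row is the pose to reach, as a shift and turn from the pose commanded when the call began, along the tool's axes at that moment; what a row does not reach only later rows make up. A row lasts 1/10 s, in which the tool goes at most 50 mm and 8.59 degrees, less where a joint would pass 70% of its speed; a pose out of reach is approached as far as the arm can. A call with a gripper value outside its range is refused whole. "hand" is the finger opening in m, from 0 to 0.0854, set as the call begins (left out, the last holds). The fingers move at their own pace and stop on an object; "grip_force" is the grip in N (left out, the last holds). Time passes only in rows, so rows that repeat a pose let the fingers close, or fill a call up. It gives the time, the measured TCP pose, the force, the opening and the grip force at its end, in the units of the state.
- bot.get_obs(): the state, without advancing time (a new reading comes with each control period).
- bot.camera(name): name is "scene" or "top" or "wrist"; returns a dict with "color" (480x640x3 uint8, blue, green, red), "camera_matrix" (3x3 intrinsics, pixels), "dist_coeffs" ([k1, k2, p1, p2, k3] as OpenCV has them; the pictures are not rectified), "xyz" and "orientation" of the camera in the world; the wrist camera has in their place "T_tool_cam" (4x4, takes a point from camera to tool coordinates, whose origin is the TCP and whose axes are the flange's). Camera axes: x right, y up, looking along -z (the intrinsics and any distortion apply to the point x, -y, -z); pixel columns grow to the right and rows downward; lengths in m; the calibration is good to about 2 mm. A picture is of the moment at which its call begins: read the wrist's pose just before it. There is no depth.
- bot.job_done(): hands the job in; it is judged then, once.
Trained networks look in the newest picture that a camera, given by its name, has taken for a name from the list of things; names that differ only in an ending like _2 or _b are one class to them, and where a whole thing is asked for, a point or a joint stands for the part that bears it (a point fixed in the world has none). Each returns a list of dicts, best first, with "confidence" (0 to 1); they miss things now and then, are a little off and sometimes report something else, mostly with a low value. They report only what shows in the picture. A call takes as long as a camera call. They do not tell look-alikes from the thing itself.
- bot.find_in(camera, target): "location" ([column, row] in pixels, amid what is visible of it).
- bot.mark_of(camera, target): "location" ([column, row] in pixels: a listed point, or the origin of a listed thing).
The state is a dict: "time": time; "q": joint angles; "qd": joint speeds; "joint_efforts": joint torques, N m; "ee_pos": TCP position; "tcp_rot": TCP orientation; "wrist_force": force on the tool from outside, world axes, zero at the start; "torque": the same for the moment, N m; "opening": finger opening in m; "grasp_force": force on a finger pad.
Only numpy, scipy, OpenCV 4.12 (cv2) and the standard library are available. Lean on these libraries where they do the work, as an engineer would, in place of code of your own. Each camera call takes 0.05 s, during which the arm holds its last target. There are 200 camera calls.

## Working session

There is one attempt and no reset: what is moved stays moved. The work goes in short steps, Python scripts to look and compute and a tool call to move; the robot and the scene stay as the last step left them, time stands still between calls to the robot, and variables do not carry over. Pictures are saved under pics/ and viewed, at most 14 in all, crops included, and the job is handed in when it is done.

Besides the shell and the picture viewer there is one more tool, called after "Call:" as name(argument=value, ...), one argument or row to a line, values as JSON. arm_command: Moves the arm, as the interface text tells. Its arguments: {"type":"object","properties":{"series":{"type":"array"},"hand":{"type":"number"},"grip_force":{"type":"number"}},"required":["series"]}

```bash
ls; mkdir -p pics; cat > h.py <<'E'
import numpy as np, cv2
from scipy.spatial.transform import Rotation as R
from workcell import bot
def rot(o): return R.from_euler('xyz',o,degrees=True).as_matrix()
def campose(name,c,obs=None):
    if 'xyz' in c: return rot(c['orientation']) if np.shape(c['orientation'])==(3,) else np.array(c['orientation']), np.array(c['xyz'])
    T=np.eye(4);T[:3,:3]=rot(obs['tcp_rot']);T[:3,3]=obs['ee_pos'];T=T@np.array(c['T_tool_cam']);return T[:3,:3],T[:3,3]
def ray(c,Rc,px):
    u=cv2.undistortPoints(np.array([[px]],float),np.array(c['camera_matrix']),np.array(c['dist_coeffs']))[0,0]
    d=Rc@np.array([u[0],-u[1],-1]);return d/np.linalg.norm(d)
def onz(c,Rc,t,px,z):
    d=ray(c,Rc,px);return t+d*(z-t[2])/d[2]
def proj(c,Rc,t,P):
    p=(np.atleast_2d(P)-t)@Rc; p=p*[1,-1,-1]
    return cv2.projectPoints(p,np.zeros(3),np.zeros(3),np.array(c['camera_matrix']),np.array(c['dist_coeffs']))[0][:,0]
def snap(name,save=None):
    o=bot.get_obs();c=bot.camera(name);Rc,t=campose(name,c,o)
    if save: cv2.imwrite('pics/'+save+'.png',c['color'])
    return c,Rc,t
E
python3 - <<'E'
from h import *
print(bot.get_obs())
for n in['scene','top']:
    c,Rc,t=snap(n,n+'0');print(n,t,c['orientation'],np.array(c['camera_matrix']).tolist())
    for k in['pin1_mid','rook1_mid','bowl_mid','handle','hinge','catch_pad','rack','cab']:
        print(k,[(np.round(d['location']).tolist(),round(d['confidence'],2)) for d in bot.mark_of(n,k)])
E
```

```text
pics
{'time': 0.0, 'q': array([ 7.42542838e+01,  5.00996528e+00,  1.00326405e+01,  9.51001395e+01,
       -2.06834133e-03,  9.00019368e+01]), 'qd': array([ 0.01358599,  0.03605783,  0.02796972, -0.03279605, -0.01792832,
        0.01789852]), 'joint_efforts': array([ 1.62694378e-04, -5.20389819e+01,  4.64803112e+01,  1.62042148e-02,
        1.09270052e-04, -7.43476789e-06]), 'ee_pos': array([0.14919577, 0.52912181, 0.23057772]), 'tcp_rot': array([-1.79922536e+02,  2.07095795e-03,  1.64252350e+02]), 'wrist_force': array([ 0.12633803, -0.60409866,  1.19098643]), 'torque': array([ 0.08077438,  0.01531249, -0.01625375]), 'grasp_force': 0.0, 'opening': 0.08565834161677441}
scene [ 0.04771912 -0.42996166  0.85134891] [ 43.07940925   0.29928904 -56.52499025] [[482.9413919995293, 0.0, 316.8219903314592], [0.0, 482.9413919995293, 247.6639303053991], [0.0, 0.0, 1.0]]
pin1_mid [([323.0, 338.0], 0.7)]
rook1_mid []
bowl_mid [([392.0, 270.0], 0.59), ([426.0, 348.0], 0.17)]
handle [([274.0, 231.0], 0.92), ([408.0, 403.0], 0.35)]
hinge [([217.0, 176.0], 0.56), ([274.0, 233.0], 0.34)]
catch_pad []
rack [([221.0, 178.0], 0.67)]
cab [([283.0, 230.0], 0.71)]
top [ 0.44594315 -0.0829488   1.26107059] [  7.69909002  -0.60758173 -88.34673446] [[530.7753219520457, 0.0, 314.3037555592837], [0.0, 530.7753219520457, 239.91314345826814], [0.0, 0.0, 1.0]]
pin1_mid [([338.0, 296.0], 0.63)]
rook1_mid [([371.0, 264.0], 0.55)]
bowl_mid [([355.0, 198.0], 0.6)]
handle [([251.0, 245.0], 0.85), ([164.0, 216.0], 0.2)]
hinge [([163.0, 216.0], 0.65)]
catch_pad []
rack [([342.0, 298.0], 0.27)]
cab []
```

View pics/scene0.png

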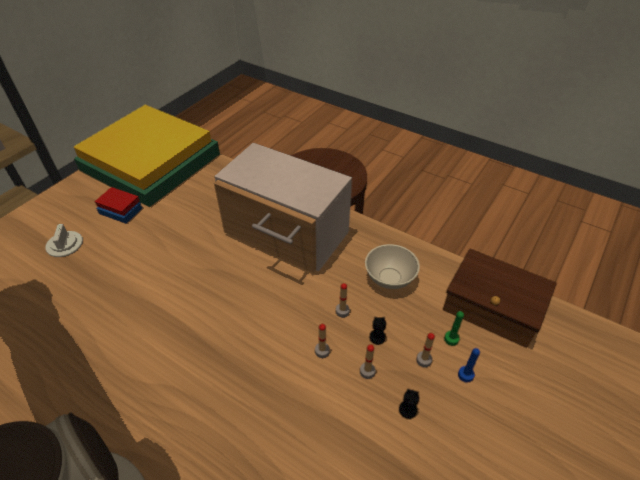

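View pics/top0.png

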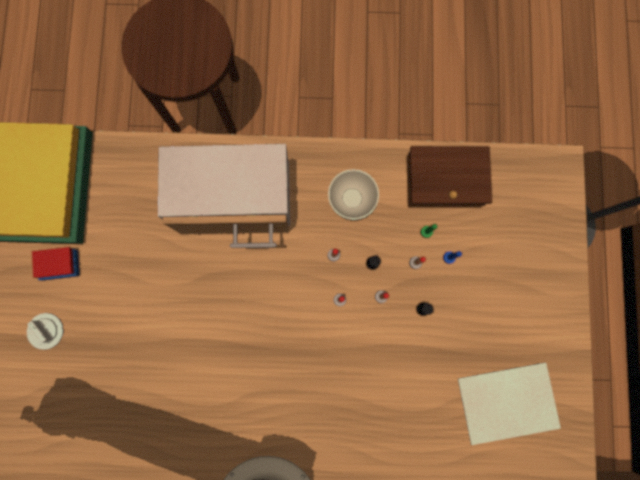

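Both views show four red-headed skittles: top (335,254), (340,299), (382,296), (418,262). There are two rooks at (373,262) and (425,309), and look-alikes in green (429,231) and blue (453,257). The bowl is at (354,194). The cupboard roof spans (159–287, 145–216), and its handle is at (253,245). Next I'll work out positions.

```bash
cat > loc.py <<'E'
from h import *
def red(c,amin=6):
    hsv=cv2.cvtColor(c['color'],cv2.COLOR_BGR2HSV)
    m=(((hsv[...,0]<5)|(hsv[...,0]>174))&(hsv[...,1]>150)&(hsv[...,2]>90)).astype(np.uint8)
    n,_,s,ce=cv2.connectedComponentsWithStats(m)
    return [(ce[i],int(s[i,4])) for i in range(1,n) if s[i,4]>=amin]
E
python3 - <<'E'
from loc import *
for n in['scene','top']:
    c,Rc,t=snap(n)
    for p,a in red(c):
        print(n,np.round(p),a,np.round(onz(c,Rc,t,p,.088),4)[:2],end=' | ')
    print()
    print([(d['location'],d['confidence']) for d in bot.mark_of(n,'handle')][:1],end='')
    print([np.round(onz(c,Rc,t,d['location'],.14),4)[:2] for d in bot.mark_of(n,'handle')][:1],[np.round(onz(c,Rc,t,d['location'],.166),4)[:2] for d in bot.mark_of(n,'hinge')][:1])
    if n=='top':
        for p in[(159,216),(287,214),(286,145),(160,147)]: print('roof',np.round(onz(c,Rc,t,p,.172),4))
        for nm,p,z in[('rook',(373,262),.04),('rook',(425,309),.04),('bowl',(354,194),.03),('green',(429,231),.05),('blue',(453,257),.05)]: print(nm,onz(c,Rc,t,p,z))
        cv2.imwrite('pics/crop1.png',cv2.resize(c['color'][130:330,140:480],None,fx=2.35,fy=2.35,interpolation=cv2.INTER_CUBIC))
    else:
        for p in[(218,184),(320,215),(350,182),(250,149)]: print('roof',np.round(onz(c,Rc,t,p,.172),4))
E
```

```text
scene [116. 199.] 549 [0.5119 0.4564] | scene [344. 286.] 24 [ 0.5822 -0.1361] | scene [322. 327.] 27 [ 0.4768 -0.1528] | scene [431. 336.] 28 [ 0.5699 -0.3312] | scene [370. 348.] 31 [ 0.4875 -0.2507] | 
[([272.7, 233.8], 0.66)][array([0.5833, 0.0383])] [array([ 0.4134, -0.191 ])]
roof [0.6165 0.2108 0.172 ]
roof [ 0.6559 -0.0314  0.172 ]
roof [ 0.781  -0.0285  0.172 ]
roof [0.7568 0.2339 0.172 ]
top [ 52. 262.] 981 [0.5376 0.4882] | top [335. 251.] 20 [ 0.5811 -0.1375] | top [422. 259.] 17 [ 0.5687 -0.3322] | top [385. 295.] 22 [ 0.4869 -0.2502] | top [341. 299.] 24 [ 0.4766 -0.1537] | 
[([253.4, 246.1], 0.76)][array([0.5806, 0.0386])] [array([0.6388, 0.2313])]
roof [0.6338 0.2339 0.172 ]
roof [ 0.6462 -0.0318  0.172 ]
roof [ 0.7947 -0.0244  0.172 ]
roof [0.7819 0.2419 0.172 ]
rook [ 0.56394273 -0.2282447   0.04      ]
rook [ 0.45958313 -0.34886546  0.04      ]
bowl [ 0.7253187  -0.18209031  0.03      ]
green [ 0.63882214 -0.35577971  0.05      ]
blue [ 0.57999333 -0.4111374   0.05      ]
```

View pics/crop1.png

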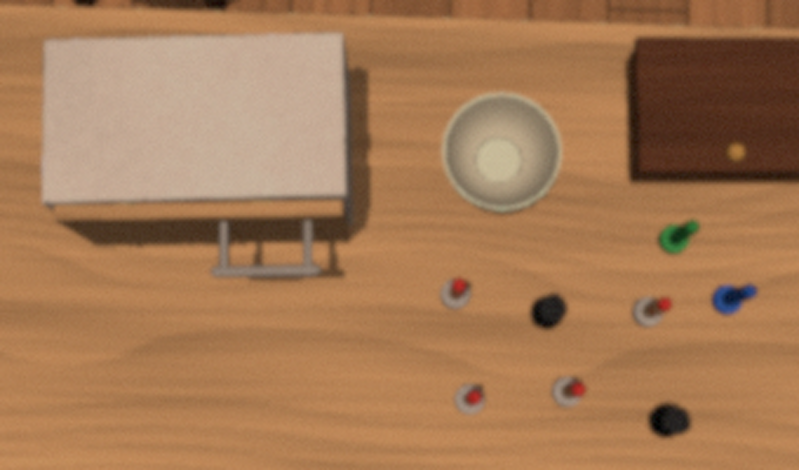

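```bash
cat > plan.py <<'E'
from h import *
def plan(wps,start=None):
    """wps: list of (x,y,z,yaw_deg,ncalls); prints rows"""
    o=bot.get_obs()
    if start is None: p=np.array(o['ee_pos']);yaw=o['tcp_rot'][2]
    else: p=np.array(start[:3],float);yaw=start[3]
    for x,y,z,w,n in wps:
        q=np.array([x,y,z],float);dw=(w-yaw+180)%360-180
        for k in range(n):
            d=(q-p)/n;a=np.radians(yaw+dw*k/n)
            ex=np.array([np.cos(a),np.sin(a),0]);ey=np.array([np.sin(a),-np.cos(a),0])
            v=np.array([d@ex,d@ey,-d[2],-np.radians(dw)/n])
            print('['+','.join('['+','.join(f'{s:.3f}' if i<3 else f'{s:.2f}' for i,s in enumerate(v*f))+']' for f in(.2,.4,.6,.8,1))+']')
        p=q;yaw+=dw
        print('--')
E
python3 -c "
from plan import *
plan([(.45,.3,.26,125,2),(.582,.0385,.25,92.7,2),(.582,.0385,.121,92.7,1)])"
```

```text
[[-0.035,-0.014,-0.003,0.07],[-0.070,-0.028,-0.006,0.14],[-0.106,-0.042,-0.009,0.21],[-0.141,-0.056,-0.011,0.27],[-0.176,-0.070,-0.014,0.34]]
[[-0.038,-0.001,-0.003,0.07],[-0.076,-0.003,-0.006,0.14],[-0.113,-0.004,-0.009,0.21],[-0.151,-0.005,-0.011,0.27],[-0.189,-0.006,-0.014,0.34]]
--
[[-0.029,-0.004,0.001,0.06],[-0.058,-0.008,0.002,0.11],[-0.087,-0.013,0.003,0.17],[-0.116,-0.017,0.004,0.23],[-0.145,-0.021,0.005,0.28]]
[[-0.029,0.004,0.001,0.06],[-0.058,0.008,0.002,0.11],[-0.087,0.012,0.003,0.17],[-0.116,0.016,0.004,0.23],[-0.145,0.020,0.005,0.28]]
--
[[0.000,0.000,0.026,-0.00],[0.000,0.000,0.052,-0.00],[0.000,0.000,0.077,-0.00],[0.000,0.000,0.103,-0.00],[0.000,0.000,0.129,-0.00]]
--
```

Call:
arm_command(
  series=[
    [-0.035, -0.014, -0.003, 0.07],
    [-0.07, -0.028, -0.006, 0.14],
    [-0.106, -0.042, -0.009, 0.21],
    [-0.141, -0.056, -0.011, 0.27],
    [-0.176, -0.07, -0.014, 0.34],
  ],
  hand=0.03,
  grip_force=40,
)

```text
time: 1.8
ee_pos: [0.3006, 0.4132, 0.2454]
tcp_rot: [180.0, 0.0, 144.6]
wrist_force: [0.1, 0.4, -0.7]
opening: 0.03
grasp_force: 0.0
```

Call:
arm_command(
  series=[
    [-0.038, -0.001, -0.003, 0.07],
    [-0.076, -0.003, -0.006, 0.14],
    [-0.113, -0.004, -0.009, 0.21],
    [-0.151, -0.005, -0.011, 0.27],
    [-0.189, -0.006, -0.014, 0.34],
  ],
)

```text
time: 2.3
ee_pos: [0.4517, 0.2992, 0.2595]
tcp_rot: [180.0, -0.0, 125.1]
wrist_force: [0.6, -0.2, 0.1]
opening: 0.0302
grasp_force: 0.0
```

Call:
arm_command(
  series=[
    [-0.029, -0.004, 0.001, 0.06],
    [-0.058, -0.008, 0.002, 0.11],
    [-0.087, -0.013, 0.003, 0.17],
    [-0.116, -0.017, 0.004, 0.23],
    [-0.145, -0.021, 0.005, 0.28],
  ],
)

```text
time: 2.8
ee_pos: [0.5177, 0.1687, 0.2543]
tcp_rot: [180.0, -0.0, 109.1]
wrist_force: [0.3, 1.0, 0.2]
opening: 0.03
grasp_force: 0.0
```

Call:
arm_command(
  series=[
    [-0.029, 0.004, 0.001, 0.06],
    [-0.058, 0.008, 0.002, 0.11],
    [-0.087, 0.012, 0.003, 0.17],
    [-0.116, 0.016, 0.004, 0.23],
    [-0.145, 0.02, 0.005, 0.28],
  ],
)

```text
time: 3.3
ee_pos: [0.5843, 0.0384, 0.2493]
tcp_rot: [180.0, -0.0, 93.1]
wrist_force: [0.1, -0.1, 0.2]
opening: 0.0299
grasp_force: 0.0
```

```bash
python3 -c "
from plan import *
o=bot.get_obs();print(o['ee_pos'],o['tcp_rot'],o['time'],o['opening'])
c,Rc,t=snap('wrist','w1')
m=bot.mark_of('wrist','handle');print(m[:2])
if m:
  print(onz(c,Rc,t,m[0]['location'],.14))
print(proj(c,Rc,t,[.582,.0385,.14]))"
```

```text
[0.5843376  0.03838381 0.24926921] [ 1.79994034e+02 -1.54239103e-03  9.30677512e+01] 3.3 0.029867468778618664
[{'location': [308.9, 229.1], 'confidence': 0.6}]
[0.57969895 0.04169077 0.14      ]
[[311.67094614 233.20976771]]
```

View pics/w1.png

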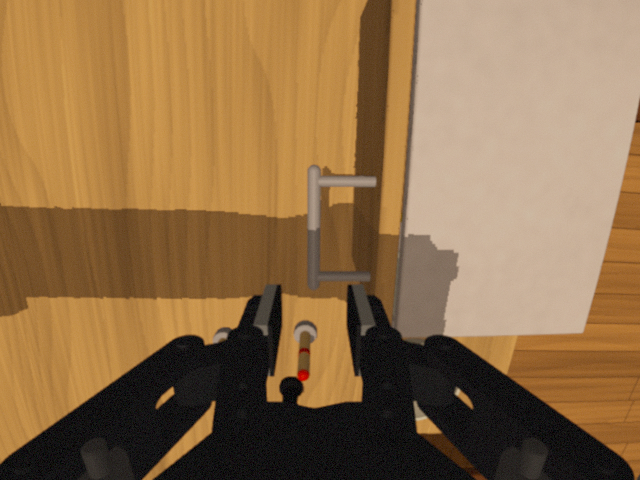

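The handle bar is at about (313,228), between the fingers, as planned. I'll descend and pinch it.

Call:
arm_command(
  series=[
    [0.001, -0.001, 0.026, 0],
    [0.002, -0.001, 0.052, 0],
    [0.002, -0.002, 0.078, 0],
    [0.002, -0.002, 0.104, 0],
    [0.002, -0.002, 0.128, 0],
  ],
)

```text
time: 3.9
ee_pos: [0.5813, 0.042, 0.1201]
tcp_rot: [-180.0, -0.0, 93.3]
wrist_force: [0.8, 0.3, 0.7]
opening: 0.0298
grasp_force: 0.0
```

Call:
arm_command(
  series=[
    [0, 0, 0, 0],
    [0, 0, 0, 0],
    [0, 0, 0, 0],
    [0, 0, 0, 0],
    [0, 0, 0, 0],
  ],
  hand=0.0,
  grip_force=30,
)

```text
time: 4.4
ee_pos: [0.5815, 0.0416, 0.1205]
tcp_rot: [-179.9, -0.0, 93.2]
wrist_force: [1.8, 2.1, -21.3]
opening: 0.009
grasp_force: 28.9
```

```bash
cat >> plan.py <<'E'
def arc(pt,psi0,H,th0,ths,dyaw=True):
    """door-fixed point path"""
    return pt
E
python3 -c "
from plan import *
o=bot.get_obs();p=o['ee_pos'];yaw=o['tcp_rot'][2];print(p,yaw,o['opening'],o['grasp_force'],o['wrist_force'])
H=np.array([.634,.227])
def at(th,n):
  d=p[:2]-H;c,s=np.cos(-th),np.sin(-th)
  return (H[0]+c*d[0]-s*d[1],H[1]+s*d[0]+c*d[1],p[2],yaw-np.degrees(th),n)
plan([at(.08,1),at(.16,1),at(.23,1),at(.26,1)])"
```

```text
[0.58145495 0.04157721 0.12053198] 93.2139829545973 0.008986630045917118 28.87185573577881 [  1.83758717   2.11003732 -21.3199849 ]
[[0.001,-0.003,-0.000,0.02],[0.002,-0.006,-0.000,0.03],[0.003,-0.009,-0.000,0.05],[0.004,-0.011,-0.000,0.06],[0.006,-0.014,-0.000,0.08]]
--
[[0.001,-0.003,-0.000,0.02],[0.002,-0.006,-0.000,0.03],[0.003,-0.009,-0.000,0.05],[0.004,-0.011,-0.000,0.06],[0.006,-0.014,-0.000,0.08]]
--
[[0.001,-0.003,-0.000,0.01],[0.002,-0.005,-0.000,0.03],[0.003,-0.008,-0.000,0.04],[0.004,-0.010,-0.000,0.06],[0.005,-0.013,-0.000,0.07]]
--
[[0.000,-0.001,-0.000,0.01],[0.001,-0.002,-0.000,0.01],[0.001,-0.003,-0.000,0.02],[0.002,-0.004,-0.000,0.02],[0.002,-0.005,-0.000,0.03]]
--
```

Call:
arm_command(
  series=[
    [0.001, -0.003, 0.0, 0.02],
    [0.002, -0.006, 0.0, 0.03],
    [0.003, -0.009, 0.0, 0.05],
    [0.004, -0.011, 0.0, 0.06],
    [0.006, -0.014, 0.0, 0.08],
  ],
)

```text
time: 4.9
ee_pos: [0.5668, 0.0465, 0.1205]
tcp_rot: [-179.9, 0.0, 88.6]
wrist_force: [0.4, -0.8, -24.2]
opening: 0.0086
grasp_force: 28.9
```

Call:
arm_command(
  series=[
    [0.001, -0.003, 0.0, 0.02],
    [0.002, -0.006, 0.0, 0.03],
    [0.003, -0.009, 0.0, 0.05],
    [0.004, -0.011, 0.0, 0.06],
    [0.006, -0.014, 0.0, 0.08],
  ],
)

```text
time: 5.4
ee_pos: [0.5527, 0.0524, 0.1206]
tcp_rot: [-179.9, 0.1, 84.0]
wrist_force: [-0.5, -4.9, -24.0]
opening: 0.009
grasp_force: 29.0
```

Call:
arm_command(
  series=[
    [0.001, -0.003, 0.0, 0.01],
    [0.002, -0.005, 0.0, 0.03],
    [0.003, -0.008, 0.0, 0.04],
    [0.004, -0.01, 0.0, 0.06],
    [0.005, -0.013, 0.0, 0.07],
  ],
)

```text
time: 5.9
ee_pos: [0.5411, 0.0583, 0.1208]
tcp_rot: [180.0, 0.1, 79.9]
wrist_force: [14.8, -8.6, -32.7]
opening: 0.0087
grasp_force: 28.7
```

The catch has stopped the door. I'll release, rise and look.

Call:
arm_command(
  series=[
    [0, 0, 0, 0],
    [0, 0, 0, 0],
    [0, 0, 0, 0],
    [0, 0, 0, 0],
    [0, 0, 0, 0],
  ],
  hand=0.03,
)

```text
time: 6.4
ee_pos: [0.5415, 0.0593, 0.1221]
tcp_rot: [179.9, -0.0, 80.0]
wrist_force: [0.8, 0.4, -0.7]
opening: 0.0299
grasp_force: 0.0
```

Call:
arm_command(
  series=[
    [0, 0, -0.026, 0],
    [0, 0, -0.052, 0],
    [0, 0, -0.08, 0],
    [0, 0, -0.11, 0],
    [0, 0, -0.14, 0],
  ],
)

```text
time: 6.9
ee_pos: [0.5411, 0.0593, 0.2626]
tcp_rot: [180.0, -0.0, 80.0]
wrist_force: [0.7, 0.2, 0.7]
opening: 0.03
grasp_force: 0.0
```

```bash
python3 -c "
from plan import *
o=bot.get_obs();print(o['ee_pos'],o['tcp_rot'],o['wrist_force'])
c,Rc,t=snap('wrist','w2')
for k,z in[('handle',.14),('catch_pad',.138),('hinge',.166)]:
  m=bot.mark_of('wrist',k);print(k,[(d['location'],d['confidence'],onz(c,Rc,t,d['location'],z).round(4)) for d in m[:2]])
c,Rc,t=snap('top')
for k,z in[('handle',.14),('catch_pad',.138),('hinge',.166)]:
  m=bot.mark_of('top',k);print(k,[(d['location'],d['confidence'],onz(c,Rc,t,d['location'],z).round(4)) for d in m[:2]])
"
```

```text
[0.54106672 0.05931818 0.26262712] [ 1.79989527e+02 -5.22639076e-03  8.00346865e+01] [0.67248559 0.23818254 0.70432018]
handle [([312.3, 233.1], 0.84, array([0.5384, 0.0559, 0.14  ]))]
catch_pad [([425.3, 261.9], 0.61, array([0.6282, 0.0136, 0.138 ])), ([369.8, 402.9], 0.46, array([ 0.5636, -0.1276,  0.138 ]))]
hinge []
handle [([244.8, 264.9], 0.64, array([0.54 , 0.055, 0.14 ])), ([417.1, 259.2], 0.17, array([ 0.563 , -0.3101,  0.14  ]))]
catch_pad [([268.1, 222.1], 0.54, array([0.6336, 0.0096, 0.138 ]))]
hinge []
```

View pics/w2.png

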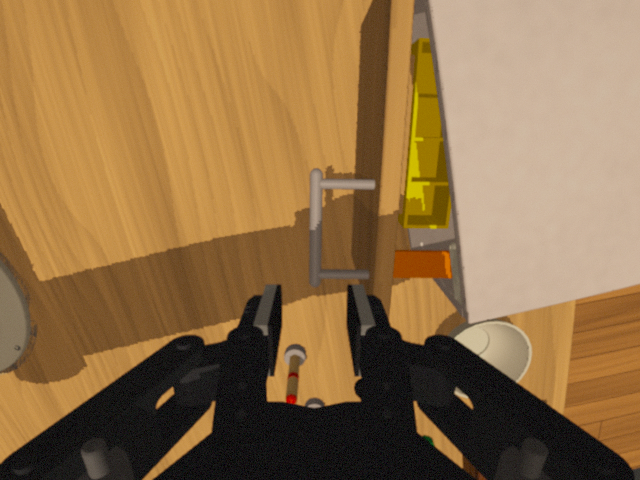

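The wrist view shows the orange tongue at (395–450, 250–278) in the gap, with the yellow rack behind the door at (410–450, 40–228). I'll go above the pad with closed fingers, turned so the tool's x axis is square to the door.

```bash
python3 -c "
from plan import *
plan([(.613,.013,.23,169.6,3),(.613,.013,.142,169.6,1)])"
```

```text
[[-0.002,0.005,0.002,-0.10],[-0.004,0.011,0.004,-0.21],[-0.007,0.016,0.006,-0.31],[-0.009,0.021,0.008,-0.42],[-0.011,0.026,0.010,-0.52]]
[[-0.005,0.003,0.002,-0.10],[-0.009,0.007,0.004,-0.21],[-0.014,0.010,0.006,-0.31],[-0.018,0.014,0.008,-0.42],[-0.023,0.017,0.010,-0.52]]
[[-0.006,0.001,0.002,-0.10],[-0.011,0.002,0.004,-0.21],[-0.017,0.002,0.006,-0.31],[-0.023,0.003,0.008,-0.42],[-0.028,0.004,0.010,-0.52]]
--
[[0.000,0.000,0.018,0.00],[0.000,0.000,0.035,0.00],[0.000,0.000,0.053,0.00],[0.000,0.000,0.070,0.00],[0.000,0.000,0.088,0.00]]
--
```

Call:
arm_command(
  series=[
    [-0.002, 0.005, 0.002, -0.1],
    [-0.004, 0.011, 0.004, -0.21],
    [-0.007, 0.016, 0.006, -0.31],
    [-0.009, 0.021, 0.008, -0.42],
    [-0.011, 0.026, 0.01, -0.52],
  ],
  hand=0.0,
)

```text
time: 7.8
ee_pos: [0.5648, 0.0438, 0.2503]
tcp_rot: [-179.9, -0.0, 110.1]
wrist_force: [-0.6, 0.0, 0.4]
opening: -0.0001
grasp_force: 0.0
```

Call:
arm_command(
  series=[
    [-0.005, 0.003, 0.002, -0.1],
    [-0.009, 0.007, 0.004, -0.21],
    [-0.014, 0.01, 0.006, -0.31],
    [-0.018, 0.014, 0.008, -0.42],
    [-0.023, 0.017, 0.01, -0.52],
  ],
)

```text
time: 8.3
ee_pos: [0.5886, 0.028, 0.2403]
tcp_rot: [-179.9, -0.1, 139.9]
wrist_force: [-0.4, 0.1, 0.6]
opening: 0.0003
grasp_force: 0.0
```

Call:
arm_command(
  series=[
    [-0.006, 0.001, 0.002, -0.1],
    [-0.011, 0.002, 0.004, -0.21],
    [-0.017, 0.002, 0.006, -0.31],
    [-0.023, 0.003, 0.008, -0.42],
    [-0.028, 0.004, 0.01, -0.52],
  ],
)

```text
time: 8.8
ee_pos: [0.6125, 0.0128, 0.2302]
tcp_rot: [-180.0, -0.1, 169.7]
wrist_force: [0.3, 1.1, 0.5]
opening: -0.0001
grasp_force: 0.0
```

```bash
python3 -c "
from plan import *
o=bot.get_obs();print(o['ee_pos'],o['tcp_rot'],o['opening'])
c,Rc,t=snap('wrist')
m=bot.mark_of('wrist','catch_pad');print([(d['location'],d['confidence'],onz(c,Rc,t,d['location'],.138).round(4)) for d in m[:2]])
a=np.radians(-10.4);H=np.array([.634,.227]);X=np.array([np.cos(a),np.sin(a)]);Y=np.array([-np.sin(a),np.cos(a)])
im=c['color'].copy()
for x,y,z in[(.002,-.203,.138),(.002,-.227,.138),(.09,-.203,.138),(.09,-.227,.138),(.018,-.215,.138),(0,-.257,.166),(0,-.1,.166),(-.015,-.257,.166)]:
  q=proj(c,Rc,t,np.append(H+x*X+y*Y,z))[0];cv2.circle(im,tuple(int(v) for v in q),3,(255,0,0),1)
cv2.imwrite('pics/w3.png',im)
"
```

```text
[0.6125305  0.01278768 0.23019643] [-1.79982400e+02 -8.48162285e-02  1.69660896e+02] -8.556580235798744e-05
[([313.2, 260.3], 0.69, array([0.6275, 0.0098, 0.138 ]))]
```

View pics/w3.png

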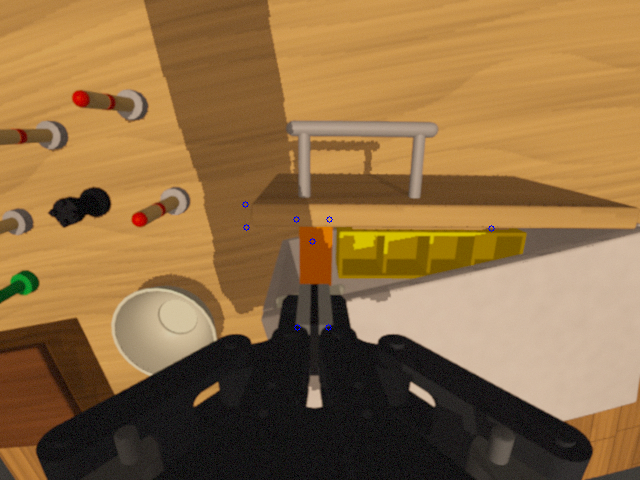

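The tongue sits at (300–332, 227–283), and the press point (312,241) lands on it. I'll shift 2 mm and go down.

Call:
arm_command(
  series=[
    [0, -0.001, 0.02, 0],
    [0, -0.002, 0.04, 0],
    [0, -0.002, 0.06, 0],
    [0, -0.002, 0.076, 0],
    [0, -0.002, 0.088, 0],
  ],
)

```text
time: 9.4
ee_pos: [0.6115, 0.0111, 0.1417]
tcp_rot: [-180.0, -0.1, 169.3]
wrist_force: [-0.3, 0.2, 0.1]
opening: -0.0002
grasp_force: 0.0
```

Call:
arm_command(
  series=[
    [0, 0, 0.003, 0],
    [0, 0, 0.006, 0],
    [0, 0, 0.01, 0],
    [0, 0, 0.013, 0],
    [0, 0, 0.016, 0],
  ],
)

```text
time: 9.9
ee_pos: [0.6128, 0.011, 0.1281]
tcp_rot: [180.0, 0.1, 169.4]
wrist_force: [0.1, -1.5, 5.2]
opening: -0.0
grasp_force: 2.7
```

```bash
cat > arcp.py <<'E'
from plan import *
H=np.array([.634,.227])
def arcplan(steps,turn=True,H=H,dz=0):
    o=bot.get_obs();p=o['ee_pos'];yaw=o['tcp_rot'][2];print(p,o['tcp_rot'],o['wrist_force'],o['time'])
    th=0;w=[]
    for s in steps:
        th+=s;d=p[:2]-H;c,sn=np.cos(-th),np.sin(-th)
        w.append((H[0]+c*d[0]-sn*d[1],H[1]+sn*d[0]+c*d[1],p[2]+dz,yaw-(np.degrees(th) if turn else 0),1))
    plan(w)
E
python3 -c "
from arcp import *
arcplan([.06]*4+[.1]*2)"
```

```text
[0.6127829  0.01100386 0.12808153] [1.79983945e+02 1.01246426e-01 1.69399455e+02] [ 0.11022327 -1.46973628  5.20570862] 9.9
[[0.003,-0.000,-0.000,0.01],[0.005,-0.000,-0.000,0.02],[0.008,-0.000,-0.000,0.04],[0.010,-0.001,-0.000,0.05],[0.013,-0.001,-0.000,0.06]]
--
[[0.003,-0.000,-0.000,0.01],[0.005,-0.000,-0.000,0.02],[0.008,-0.000,-0.000,0.04],[0.010,-0.001,-0.000,0.05],[0.013,-0.001,-0.000,0.06]]
--
[[0.003,-0.000,-0.000,0.01],[0.005,-0.000,-0.000,0.02],[0.008,-0.000,-0.000,0.04],[0.010,-0.001,-0.000,0.05],[0.013,-0.001,-0.000,0.06]]
--
[[0.003,-0.000,-0.000,0.01],[0.005,-0.000,-0.000,0.02],[0.008,-0.000,-0.000,0.04],[0.010,-0.001,-0.000,0.05],[0.013,-0.001,-0.000,0.06]]
--
[[0.004,-0.000,-0.000,0.02],[0.009,-0.000,-0.000,0.04],[0.013,-0.000,-0.000,0.06],[0.017,-0.001,-0.000,0.08],[0.022,-0.001,-0.000,0.10]]
--
[[0.004,-0.000,-0.000,0.02],[0.009,-0.000,-0.000,0.04],[0.013,-0.000,-0.000,0.06],[0.017,-0.001,-0.000,0.08],[0.022,-0.001,-0.000,0.10]]
--
```

Call:
arm_command(
  series=[
    [0, 0.001, 0.001, 0],
    [0, 0.002, 0.002, 0],
    [0, 0.003, 0.003, 0],
    [0, 0.003, 0.003, 0],
    [0, 0.003, 0.003, 0],
  ],
)

```text
time: 10.4
ee_pos: [0.6131, 0.0134, 0.125]
tcp_rot: [-180.0, 0.1, 169.4]
wrist_force: [-0.4, -3.5, 6.3]
opening: 0.0002
grasp_force: 3.2
```

Call:
arm_command(
  series=[
    [0.003, 0, 0, 0.01],
    [0.005, 0, 0, 0.02],
    [0.008, 0, 0, 0.04],
    [0.01, -0.001, 0, 0.05],
    [0.013, -0.001, 0, 0.06],
  ],
)

```text
time: 10.9
ee_pos: [0.6003, 0.0153, 0.1251]
tcp_rot: [180.0, 0.1, 165.9]
wrist_force: [0.4, -0.9, 6.6]
opening: -0.0004
grasp_force: 3.2
```

Call:
arm_command(
  series=[
    [0.003, 0, 0, 0.01],
    [0.005, 0, 0, 0.02],
    [0.008, 0, 0, 0.04],
    [0.01, -0.001, 0, 0.05],
    [0.013, -0.001, 0, 0.06],
  ],
)

```text
time: 11.4
ee_pos: [0.5875, 0.0177, 0.1251]
tcp_rot: [179.9, 0.1, 162.5]
wrist_force: [0.6, 0.1, 5.3]
opening: 0.0001
grasp_force: 3.2
```

Call:
arm_command(
  series=[
    [0.003, 0, 0, 0.01],
    [0.005, 0, 0, 0.02],
    [0.008, 0, 0, 0.04],
    [0.01, -0.001, 0, 0.05],
    [0.013, -0.001, 0, 0.06],
  ],
)

```text
time: 11.9
ee_pos: [0.5749, 0.0209, 0.1252]
tcp_rot: [179.9, 0.1, 159.1]
wrist_force: [0.7, 0.9, 7.1]
opening: 0.0002
grasp_force: 3.1
```

Call:
arm_command(
  series=[
    [0.003, 0, 0, 0.01],
    [0.005, 0, 0, 0.02],
    [0.008, 0, 0, 0.04],
    [0.01, -0.001, 0, 0.05],
    [0.013, -0.001, 0, 0.06],
  ],
)

```text
time: 12.4
ee_pos: [0.5625, 0.0247, 0.1252]
tcp_rot: [179.9, 0.1, 155.6]
wrist_force: [1.0, 1.9, 6.9]
opening: -0.0003
grasp_force: 3.1
```

```bash
python3 -c "
from arcp import *
arcplan([.1]*2+[.16]*6)"
```

```text
[0.56246625 0.02465072 0.12522582] [1.79893238e+02 9.48901483e-02 1.55642431e+02] [1.00131852 1.85623231 6.90096758] 12.4
[[0.004,-0.000,-0.000,0.02],[0.009,-0.000,-0.000,0.04],[0.013,-0.000,-0.000,0.06],[0.017,-0.001,-0.000,0.08],[0.021,-0.001,-0.000,0.10]]
--
[[0.004,-0.000,-0.000,0.02],[0.009,-0.000,-0.000,0.04],[0.013,-0.000,-0.000,0.06],[0.017,-0.001,-0.000,0.08],[0.021,-0.001,-0.000,0.10]]
--
[[0.007,-0.000,-0.000,0.03],[0.014,-0.000,-0.000,0.06],[0.021,-0.000,-0.000,0.10],[0.027,-0.000,-0.000,0.13],[0.034,-0.000,-0.000,0.16]]
--
[[0.007,-0.000,-0.000,0.03],[0.014,-0.000,-0.000,0.06],[0.021,-0.000,-0.000,0.10],[0.027,-0.000,-0.000,0.13],[0.034,-0.000,-0.000,0.16]]
--
[[0.007,-0.000,-0.000,0.03],[0.014,-0.000,-0.000,0.06],[0.021,-0.000,-0.000,0.10],[0.027,-0.000,-0.000,0.13],[0.034,-0.000,-0.000,0.16]]
--
[[0.007,-0.000,-0.000,0.03],[0.014,-0.000,-0.000,0.06],[0.021,-0.000,-0.000,0.10],[0.027,-0.000,-0.000,0.13],[0.034,-0.000,-0.000,0.16]]
--
[[0.007,-0.000,-0.000,0.03],[0.014,-0.000,-0.000,0.06],[0.021,-0.000,-0.000,0.10],[0.027,-0.000,-0.000,0.13],[0.034,-0.000,-0.000,0.16]]
--
[[0.007,-0.000,-0.000,0.03],[0.014,-0.000,-0.000,0.06],[0.021,-0.000,-0.000,0.10],[0.027,-0.000,-0.000,0.13],[0.034,-0.000,-0.000,0.16]]
--
```

Call:
arm_command(
  series=[
    [0.004, 0, 0, 0.02],
    [0.009, 0, 0, 0.04],
    [0.013, 0, 0, 0.06],
    [0.017, -0.001, 0, 0.08],
    [0.021, -0.001, 0, 0.1],
  ],
)

```text
time: 12.9
ee_pos: [0.5429, 0.0325, 0.1252]
tcp_rot: [179.9, 0.1, 149.9]
wrist_force: [2.1, 1.9, 6.1]
opening: -0.0
grasp_force: 3.1
```

Call:
arm_command(
  series=[
    [0.004, 0, 0, 0.02],
    [0.009, 0, 0, 0.04],
    [0.013, 0, 0, 0.06],
    [0.017, -0.001, 0, 0.08],
    [0.021, -0.001, 0, 0.1],
  ],
)

```text
time: 13.4
ee_pos: [0.5243, 0.0421, 0.1253]
tcp_rot: [179.9, 0.1, 144.2]
wrist_force: [0.5, 2.1, 6.6]
opening: 0.0002
grasp_force: 3.1
```

Call:
arm_command(
  series=[
    [0.007, 0, 0, 0.03],
    [0.014, 0, 0, 0.06],
    [0.021, 0, 0, 0.1],
    [0.027, 0, 0, 0.13],
    [0.034, 0, 0, 0.16],
  ],
)

```text
time: 13.9
ee_pos: [0.4964, 0.0618, 0.1251]
tcp_rot: [179.9, 0.1, 135.0]
wrist_force: [2.0, 1.7, 5.6]
opening: 0.0001
grasp_force: 3.2
```

Call:
arm_command(
  series=[
    [0.007, 0, 0, 0.03],
    [0.014, 0, 0, 0.06],
    [0.021, 0, 0, 0.1],
    [0.027, 0, 0, 0.13],
    [0.034, 0, 0, 0.16],
  ],
)

```text
time: 14.4
ee_pos: [0.4721, 0.0856, 0.125]
tcp_rot: [179.9, 0.0, 125.8]
wrist_force: [0.9, -1.3, 6.3]
opening: -0.0001
grasp_force: 3.2
```

Call:
arm_command(
  series=[
    [0.007, 0, 0, 0.03],
    [0.014, 0, 0, 0.06],
    [0.021, 0, 0, 0.1],
    [0.027, 0, 0, 0.13],
    [0.034, 0, 0, 0.16],
  ],
)

```text
time: 14.9
ee_pos: [0.4518, 0.1131, 0.1248]
tcp_rot: [180.0, 0.0, 116.6]
wrist_force: [-0.4, -0.7, 6.5]
opening: -0.0001
grasp_force: 3.2
```

Call:
arm_command(
  series=[
    [0.007, 0, 0, 0.03],
    [0.014, 0, 0, 0.06],
    [0.021, 0, 0, 0.1],
    [0.027, 0, 0, 0.13],
    [0.034, 0, 0, 0.16],
  ],
)

```text
time: 15.4
ee_pos: [0.4365, 0.1435, 0.1248]
tcp_rot: [180.0, 0.0, 107.4]
wrist_force: [-1.5, -1.5, 6.2]
opening: -0.0004
grasp_force: 3.2
```

```bash
python3 -c "
from arcp import *
c,Rc,t=snap('top','t2');
for k,z in[('handle',.14),('catch_pad',.124),('hinge',.166)]:
  m=bot.mark_of('top',k);print(k,[(d['location'],d['confidence'],onz(c,Rc,t,d['location'],z).round(4)) for d in m[:2]])
arcplan([.16]*3)"
```

```text
handle []
catch_pad []
hinge [([163.2, 214.3], 0.93, array([0.6387, 0.2271, 0.166 ]))]
[0.43649457 0.14365612 0.12480531] [ 1.79988488e+02 -7.41528232e-03  1.07546460e+02] [-1.42743462 -1.52646843  6.42539134] 15.6
[[0.007,-0.000,-0.000,0.03],[0.014,-0.000,-0.000,0.06],[0.021,-0.000,-0.000,0.10],[0.027,-0.000,-0.000,0.13],[0.034,-0.000,-0.000,0.16]]
--
[[0.007,-0.000,-0.000,0.03],[0.014,-0.000,-0.000,0.06],[0.021,-0.000,-0.000,0.10],[0.027,-0.000,-0.000,0.13],[0.034,-0.000,-0.000,0.16]]
--
[[0.007,-0.000,-0.000,0.03],[0.014,-0.000,-0.000,0.06],[0.021,-0.000,-0.000,0.10],[0.027,-0.000,-0.000,0.13],[0.034,-0.000,-0.000,0.16]]
--
```

View pics/t2.png

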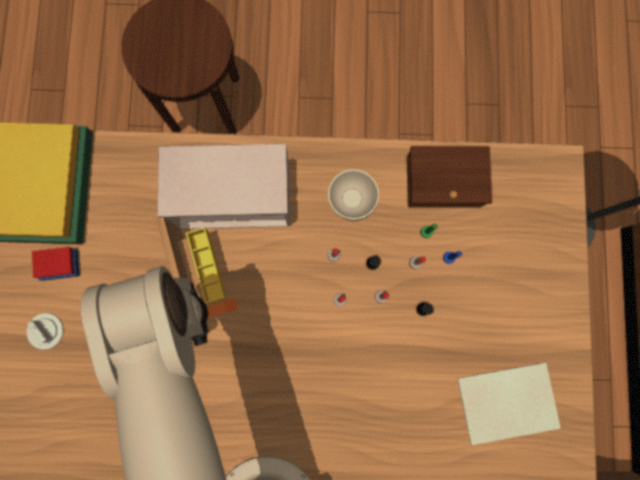

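The door is about 1.3 rad open, with the rack at (205,265) and the catch still under the finger. I'll swing it a bit further, then lift off.

Call:
arm_command(
  series=[
    [0.007, 0, 0, 0.03],
    [0.014, 0, 0, 0.06],
    [0.021, 0, 0, 0.1],
    [0.027, 0, 0, 0.13],
    [0.034, 0, 0, 0.16],
  ],
)

```text
time: 16.1
ee_pos: [0.4262, 0.176, 0.1248]
tcp_rot: [-180.0, -0.0, 98.3]
wrist_force: [-1.6, 0.0, 6.4]
opening: -0.0002
grasp_force: 3.2
```

Call:
arm_command(
  series=[
    [0.007, 0, 0, 0.03],
    [0.014, 0, 0, 0.06],
    [0.021, 0, 0, 0.1],
    [0.027, 0, 0, 0.13],
    [0.034, 0, 0, 0.16],
  ],
)

```text
time: 16.6
ee_pos: [0.4212, 0.2098, 0.1247]
tcp_rot: [-180.0, -0.0, 89.1]
wrist_force: [-1.5, -0.9, 7.1]
opening: -0.0001
grasp_force: 3.2
```

Call:
arm_command(
  series=[
    [-0.001, 0, -0.01, 0],
    [-0.003, 0, -0.02, 0],
    [-0.005, 0, -0.04, 0],
    [-0.005, 0, -0.07, 0],
    [-0.005, 0, -0.1, 0],
  ],
)

```text
time: 17.1
ee_pos: [0.4212, 0.2038, 0.2256]
tcp_rot: [-180.0, 0.0, 89.2]
wrist_force: [0.7, 0.9, 0.3]
opening: 0.0
grasp_force: 0.0
```

```bash
python3 -c "
from loc import *
from plan import *
for n in['top','scene']:
  c,Rc,t=snap(n)
  print([(np.round(onz(c,Rc,t,p,.088),4)[:2],a) for p,a in red(c) if a<100])
plan([(.40,.0,.2,140,2),(.4767,-.153,.2,180,2)])"
```

```text
[(array([ 0.5811, -0.1375]), 20), (array([ 0.5687, -0.332 ]), 15), (array([ 0.4869, -0.2502]), 22), (array([ 0.4763, -0.1537]), 23)]
[(array([0.5304, 0.4604]), 63), (array([ 0.5822, -0.1359]), 23), (array([ 0.4767, -0.153 ]), 25), (array([ 0.5697, -0.3313]), 29), (array([ 0.487 , -0.2505]), 30)]
[[-0.020,-0.002,0.003,-0.09],[-0.041,-0.004,0.006,-0.18],[-0.061,-0.006,0.009,-0.27],[-0.082,-0.008,0.011,-0.35],[-0.102,-0.010,0.014,-0.44]]
[[-0.018,-0.011,0.003,-0.09],[-0.035,-0.021,0.006,-0.18],[-0.053,-0.032,0.009,-0.27],[-0.071,-0.042,0.011,-0.35],[-0.088,-0.053,0.014,-0.44]]
--
[[-0.016,-0.007,-0.000,-0.07],[-0.031,-0.014,-0.000,-0.14],[-0.047,-0.020,-0.000,-0.21],[-0.063,-0.027,-0.000,-0.28],[-0.079,-0.034,-0.000,-0.35]]
[[-0.012,-0.012,-0.000,-0.07],[-0.025,-0.024,-0.000,-0.14],[-0.037,-0.035,-0.000,-0.21],[-0.050,-0.047,-0.000,-0.28],[-0.062,-0.059,-0.000,-0.35]]
--
```

Call:
arm_command(
  series=[
    [-0.02, -0.002, 0.003, -0.09],
    [-0.041, -0.004, 0.006, -0.18],
    [-0.061, -0.006, 0.009, -0.27],
    [-0.082, -0.008, 0.011, -0.35],
    [-0.102, -0.01, 0.014, -0.44],
  ],
  hand=0.05,
)

```text
time: 17.7
ee_pos: [0.4097, 0.1014, 0.2101]
tcp_rot: [-180.0, 0.0, 114.6]
wrist_force: [0.0, -0.1, -0.4]
opening: 0.0501
grasp_force: 0.0
```

Call:
arm_command(
  series=[
    [-0.018, -0.011, 0.003, -0.09],
    [-0.035, -0.021, 0.006, -0.18],
    [-0.053, -0.032, 0.009, -0.27],
    [-0.071, -0.042, 0.011, -0.35],
    [-0.088, -0.053, 0.014, -0.44],
  ],
)

```text
time: 18.2
ee_pos: [0.3977, -0.0006, 0.1961]
tcp_rot: [-180.0, -0.0, 139.8]
wrist_force: [-0.2, 0.1, 0.3]
opening: 0.05
grasp_force: 0.0
```

Call:
arm_command(
  series=[
    [-0.016, -0.007, 0, -0.07],
    [-0.031, -0.014, 0, -0.14],
    [-0.047, -0.02, 0, -0.21],
    [-0.063, -0.027, 0, -0.28],
    [-0.079, -0.034, 0, -0.35],
  ],
)

```text
time: 18.7
ee_pos: [0.4362, -0.0775, 0.1961]
tcp_rot: [-180.0, -0.0, 159.8]
wrist_force: [-0.3, 0.6, -0.0]
opening: 0.05
grasp_force: 0.0
```

Call:
arm_command(
  series=[
    [-0.012, -0.012, 0, -0.07],
    [-0.025, -0.024, 0, -0.14],
    [-0.037, -0.035, 0, -0.21],
    [-0.05, -0.047, 0, -0.28],
    [-0.062, -0.059, 0, -0.35],
  ],
)

```text
time: 19.2
ee_pos: [0.4738, -0.1543, 0.1961]
tcp_rot: [180.0, -0.0, 179.9]
wrist_force: [-0.3, -0.5, 0.2]
opening: 0.0498
grasp_force: 0.0
```

```bash
python3 -c "
from loc import *
from plan import *
c,Rc,t=snap('wrist','w4');print([(np.round(onz(c,Rc,t,p,.088),4)[:2],a,p) for p,a in red(c,30)])
for n in['top','scene']:
  c,Rc,t=snap(n,n+'5')
  print([(np.round(onz(c,Rc,t,p,.088),4)[:2],a) for p,a in red(c) if a<100])
  for k,z in[('handle',.14),('catch_pad',.138),('rack',.055),('pocket1',.055),('pocket2',.055),('pocket3',.055),('pocket4',.055),('hinge',.166)]:
    m=bot.mark_of(n,k);print(k,[(d['location'],round(d['confidence'],2),onz(c,Rc,t,d['location'],z).round(4)) for d in m[:1]])
  im=c['color'][160:360,100:320] if n=='top' else c['color'][140:340,150:370]
  cv2.imwrite('pics/%scrop5.png'%n,cv2.resize(im,None,fx=2.5,fy=2.5,interpolation=cv2.INTER_CUBIC))
print(bot.get_obs()['ee_pos'],bot.get_obs()['tcp_rot'])
a=cv2.imread('pics/topcrop5.png');b=cv2.imread('pics/scenecrop5.png');cv2.imwrite('pics/m5.png',cv2.resize(np.hstack([a,b]),(800,363)))
"
```

```text
[(array([ 0.4764, -0.153 ]), 187, array([314.96256684, 237.35828877])), (array([ 0.4864, -0.2508]), 175, array([190.93714286, 249.8       ])), (array([ 0.5446, -0.3068]), 43, array([134.27906977, 314.20930233])), (array([ 0.5698, -0.3325]), 133, array([111.16541353, 339.04511278])), (array([ 0.5823, -0.1363]), 130, array([334.32307692, 353.        ]))]
[(array([ 0.5693, -0.3327]), 12)]
handle []
catch_pad [([179.4, 321.7], 0.66, array([0.4173, 0.1861, 0.138 ]))]
rack [([191.1, 274.7], 0.58, array([0.5212, 0.186 , 0.055 ]))]
pocket1 [([192.8, 283.8], 0.94, array([0.5008, 0.181 , 0.055 ]))]
pocket2 [([192.8, 283.8], 0.94, array([0.5008, 0.181 , 0.055 ]))]
pocket3 [([192.8, 283.8], 0.94, array([0.5008, 0.181 , 0.055 ]))]
pocket4 [([192.8, 283.8], 0.94, array([0.5008, 0.181 , 0.055 ]))]
hinge [([164.1, 214.5], 0.71, array([0.6383, 0.2252, 0.166 ]))]
[(array([ 0.4772, -0.1535]), 17), (array([ 0.5699, -0.331 ]), 27), (array([ 0.488 , -0.2516]), 23)]
handle [([142.8, 223.8], 0.8, array([0.4567, 0.2861, 0.14  ]))]
catch_pad [([160.9, 251.4], 0.71, array([0.422 , 0.1975, 0.138 ]))]
rack [([207.3, 253.0], 0.68, array([0.5189, 0.1802, 0.055 ]))]
pocket1 [([201.8, 259.5], 0.97, array([0.4977, 0.1771, 0.055 ]))]
pocket2 [([201.8, 259.5], 0.97, array([0.4977, 0.1771, 0.055 ]))]
pocket3 [([201.8, 259.5], 0.97, array([0.4977, 0.1771, 0.055 ]))]
pocket4 [([201.8, 259.5], 0.97, array([0.4977, 0.1771, 0.055 ]))]
hinge [([220.0, 179.7], 0.71, array([0.6354, 0.2227, 0.166 ]))]
[ 0.47395814 -0.15331066  0.1962889 ] [1.79999261e+02 1.04414842e-03 1.79724742e+02]
```

View pics/m5.png

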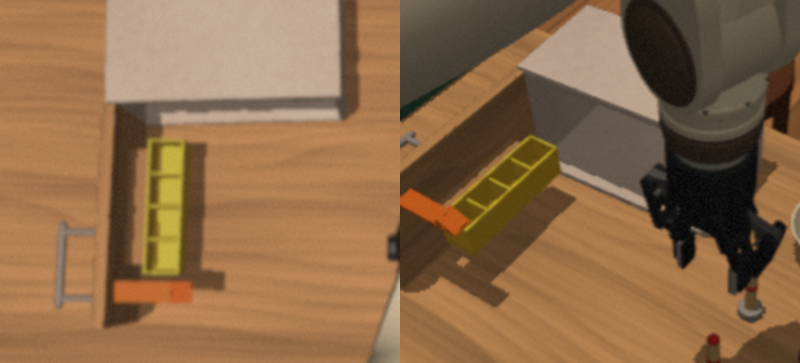

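Call:
arm_command(
  series=[
    [-0.001, 0, 0.03, 0],
    [-0.002, 0, 0.06, 0],
    [-0.003, 0, 0.09, 0],
    [-0.003, 0, 0.12, 0],
    [-0.003, 0, 0.145, 0],
  ],
)

```text
time: 20.65
ee_pos: [0.4765, -0.1532, 0.0496]
tcp_rot: [180.0, -0.0, 179.7]
wrist_force: [0.7, 0.2, -0.7]
opening: 0.05
grasp_force: 0.0
```

Call:
arm_command(
  series=[
    [0, 0, 0, 0],
    [0, 0, 0, 0],
    [0, 0, 0, 0],
    [0, 0, 0, 0],
    [0, 0, 0, 0],
  ],
  hand=0.0,
  grip_force=25,
)

```text
time: 21.15
ee_pos: [0.4778, -0.1536, 0.0528]
tcp_rot: [-180.0, 0.1, 179.7]
wrist_force: [0.4, -1.1, 4.6]
opening: 0.013
grasp_force: 25.6
```

```bash
cat > rack.py <<'E'
from plan import *
from scipy.optimize import minimize
def ymask(im):
    h=cv2.cvtColor(im,cv2.COLOR_BGR2HSV)
    m=((abs(h[...,0].astype(int)-28)<6)&(h[...,1]>150)).astype(np.uint8)
    return m
def fit(views,guess=(.52,.183,-90.),L=.163,W=.043,roi=None):
    data=[]
    for c,Rc,t in views:
        m=ymask(c['color']);q=proj(c,Rc,t,[guess[0],guess[1],.08])[0]
        keep=np.zeros_like(m);cv2.circle(keep,tuple(int(v) for v in q),roi or 60,1,-1);m&=keep
        n,l,s,_=cv2.connectedComponentsWithStats(m);m=(l==1+np.argmax(s[1:,4])).astype(np.uint8)
        m=cv2.morphologyEx(m,cv2.MORPH_CLOSE,np.ones((9,9)))
        S=4;M=cv2.resize(m,None,fx=S,fy=S,interpolation=cv2.INTER_LINEAR)
        data.append((c,Rc,t,M,S))
    def model(p,d):
        c,Rc,t,M,S=d;a=np.radians(p[2])  # a: door x dir
        X=np.array([np.cos(a),np.sin(a)]);Y=np.array([-X[1],X[0]])
        P=[[*(np.array(p[:2])+sx*W/2*X+sy*L/2*Y),z] for sx in(-1,1) for sy in(-1,1) for z in(.052,.096)]
        q=proj(c,Rc,t,P);h=cv2.convexHull(((q+.5)*S-.5).astype(np.float32))
        I=np.zeros_like(M);cv2.fillConvexPoly(I,np.round(h*16).astype(np.int32),1,shift=4);return I
    def cost(p): return sum(1-(model(p,d)&d[3]).sum()/(model(p,d)|d[3]).sum() for d in data)
    best=min((minimize(cost,g,method='Nelder-Mead',options=dict(initial_simplex=[g,g+[.01,0,0],g+[0,.01,0],g+[0,0,4]])) for g in [np.array(guess)+[dx,0,da] for dx in(-.005,.005) for da in(-3,3)]),key=lambda r:r.fun)
    return best.x,best.fun/len(data)
E
python3 - <<'E'
from rack import *
print(bot.get_obs()['opening'],bot.get_obs()['grasp_force'])
v=[snap('top'),snap('scene')]
for vv in([v[0]],[v[1]],v): print(fit(vv))
E
```

```text
0.012957457073175846 25.64091056585312
(array([  0.52055058,   0.18227293, -88.79083246]), np.float64(0.15739246368675885))
(array([  0.52655536,   0.19662632, -57.46370987]), np.float64(0.8890298981001082))
(array([  0.5210725 ,   0.18346632, -86.73024668]), np.float64(0.533352210314594))
```

The skittle is gripped. I'll lift it and carry it near the rack.

```bash
python3 -c "
from plan import *
plan([(.4778,-.1536,.24,180,2),(.47,.09,.24,181,3)])"
```

```text
[[-0.000,-0.000,-0.019,-0.00],[-0.000,-0.000,-0.037,-0.00],[-0.000,-0.000,-0.056,-0.00],[-0.000,-0.000,-0.075,-0.00],[-0.000,-0.000,-0.094,-0.00]]
[[-0.000,-0.000,-0.019,-0.00],[-0.000,-0.000,-0.037,-0.00],[-0.000,-0.000,-0.056,-0.00],[-0.000,-0.000,-0.075,-0.00],[-0.000,-0.000,-0.094,-0.00]]
--
[[0.001,0.016,-0.000,-0.00],[0.001,0.032,-0.000,-0.00],[0.002,0.049,-0.000,-0.00],[0.002,0.065,-0.000,-0.00],[0.003,0.081,-0.000,-0.01]]
[[0.000,0.016,-0.000,-0.00],[0.001,0.032,-0.000,-0.00],[0.001,0.049,-0.000,-0.00],[0.002,0.065,-0.000,-0.00],[0.002,0.081,-0.000,-0.01]]
[[0.000,0.016,-0.000,-0.00],[0.001,0.032,-0.000,-0.00],[0.001,0.049,-0.000,-0.00],[0.001,0.065,-0.000,-0.00],[0.002,0.081,-0.000,-0.01]]
--
```

Call:
arm_command(
  series=[
    [0, 0, -0.019, 0],
    [0, 0, -0.037, 0],
    [0, 0, -0.056, 0],
    [0, 0, -0.075, 0],
    [0, 0, -0.094, 0],
  ],
)

```text
time: 21.75
ee_pos: [0.4769, -0.1533, 0.1463]
tcp_rot: [-180.0, 0.0, 179.7]
wrist_force: [0.4, -0.5, -1.2]
opening: 0.0132
grasp_force: 25.2
```

Call:
arm_command(
  series=[
    [0, 0, -0.019, 0],
    [0, 0, -0.037, 0],
    [0, 0, -0.056, 0],
    [0, 0, -0.075, 0],
    [0, 0, -0.094, 0],
  ],
)

```text
time: 22.25
ee_pos: [0.4768, -0.1533, 0.2403]
tcp_rot: [-180.0, 0.0, 179.7]
wrist_force: [1.1, 0.7, -0.5]
opening: 0.0131
grasp_force: 25.2
```

Call:
arm_command(
  series=[
    [0.001, 0.016, 0, 0],
    [0.001, 0.032, 0, 0],
    [0.002, 0.049, 0, 0],
    [0.002, 0.065, 0, 0],
    [0.003, 0.081, 0, -0.01],
  ],
)

```text
time: 22.75
ee_pos: [0.4743, -0.0717, 0.2395]
tcp_rot: [-180.0, 0.0, -179.7]
wrist_force: [0.2, 0.2, -0.4]
opening: 0.0133
grasp_force: 25.2
```

Call:
arm_command(
  series=[
    [0, 0.016, 0, 0],
    [0.001, 0.032, 0, 0],
    [0.001, 0.049, 0, 0],
    [0.002, 0.065, 0, 0],
    [0.002, 0.081, 0, -0.01],
  ],
)

```text
time: 23.25
ee_pos: [0.4718, 0.0093, 0.2396]
tcp_rot: [180.0, 0.0, -179.1]
wrist_force: [0.5, -1.3, -0.2]
opening: 0.013
grasp_force: 25.1
```

Call:
arm_command(
  series=[
    [0, 0.016, 0, 0],
    [0.001, 0.032, 0, 0],
    [0.001, 0.049, 0, 0],
    [0.001, 0.065, 0, 0],
    [0.002, 0.081, 0, -0.01],
  ],
)

```text
time: 23.75
ee_pos: [0.4687, 0.0903, 0.2395]
tcp_rot: [180.0, 0.0, -178.5]
wrist_force: [0.4, -0.0, -0.4]
opening: 0.013
grasp_force: 25.1
```

```bash
python3 - <<'E'
from rack import *
o=bot.get_obs();print(o['ee_pos'],o['tcp_rot'],o['opening'])
w=snap('wrist','w6');s=snap('scene','s6');tp=snap('top')
im=w[0]['color'].copy()
r=fit([tp]);print(r);p=r[0]
a=np.radians(p[2]);X=np.array([np.cos(a),np.sin(a)]);Y=np.array([-X[1],X[0]])
for k in range(5):
  for sx in(-1,1):
    q=proj(*w,[*(p[:2]+sx*.0215*X+(k*.04-.08)*Y),.096])[0]
    if abs(q).max()<2000: cv2.circle(im,tuple(int(v) for v in q),3,(255,0,0),1)
cv2.imwrite('pics/w6b.png',im)
m=ymask(s[0]['color'])*255
q=proj(*s,[*p[:2],.08])[0];print(q)
x,y=int(q[0]),int(q[1]);cr=s[0]['color'][y-60:y+60,x-80:x+80];mm=cv2.cvtColor(m[y-60:y+60,x-80:x+80],cv2.COLOR_GRAY2BGR)
cv2.imwrite('pics/s6b.png',cv2.resize(np.hstack([cr,mm]),(800,300)))
cv2.imwrite('pics/m6.png',cv2.resize(np.vstack([cv2.resize(im,(800,600)),cv2.imread('pics/s6b.png')]),(533,600)))
E
```

```text
[0.46865113 0.09029174 0.23952049] [ 1.79999222e+02  1.75435812e-02 -1.78549229e+02] 0.013013966059598484
(array([  0.56610785,   0.13335015, -29.03265531]), np.float64(0.964125932062966))
[235.70186125 240.77264829]
```

View pics/m6.png

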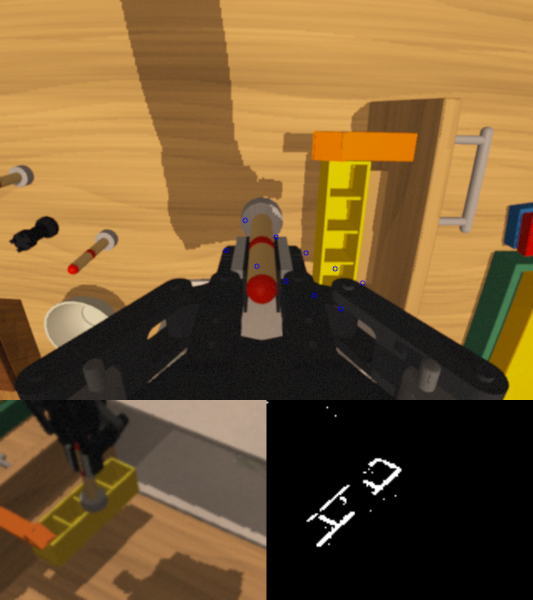

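The wrist view shows the rack clear to the right, with the catch at its near end and the skittle upright in the grip. The rack mask needs wider colour limits, so I'll refit on the earlier unoccluded pictures.

```bash
python3 - <<'E'
s=open('rack.py').read()
s=s.replace("m=((abs(h[...,0].astype(int)-28)<6)&(h[...,1]>150)).astype(np.uint8)","m=((h[...,0]>=HL[0])&(h[...,0]<=HL[1])&(h[...,1]>HL[2])).astype(np.uint8)").replace("def ymask","HL=[22,34,170]\ndef ymask",1)
open('rack.py','w').write(s)
E
python3 - <<'E'
import rack
from rack import *
w=snap('wrist')
h=cv2.cvtColor(cv2.imread('pics/top5.png'),cv2.COLOR_BGR2HSV);
for p in[(191,260),(191,275),(197,262),(200,262),(210,262),(230,262),(165,262)]: print('top',p,h[p[1],p[0]],end=' ')
h=cv2.cvtColor(cv2.imread('pics/scene5.png'),cv2.COLOR_BGR2HSV)
for p in[(207,255),(215,260),(200,275),(280,300),(180,230)]: print('sc',p,h[p[1],p[0]],end=' ')
v=[]
for n in('top','scene'):
  c,Rc,t=snap(n);c=dict(c);c['color']=cv2.imread(f'pics/{n}5.png');v.append((c,Rc,t))
for HL in([22,34,170],[22,34,200],[24,34,190]):
  rack.HL=HL
  for vv in([v[0]],[v[1]],v): print(HL,fit(vv))
E
```

```text
top (191, 260) [ 25 167 199] top (191, 275) [ 25 173 170] top (197, 262) [ 26 167 196] top (200, 262) [ 24 174 135] top (210, 262) [ 14 146  94] top (230, 262) [ 14 140 175] top (165, 262) [ 14 126  69] sc (207, 255) [ 21 205  91] sc (215, 260) [ 16 149  87] sc (200, 275) [ 15 147  92] sc (280, 300) [ 14 143 155] sc (180, 230) [ 14 142  72] [22, 34, 170] (array([  0.56046829,   0.18229457, -86.77490975]), np.float64(0.6780361021112971))
[22, 34, 170] (array([  0.52466467,   0.18385211, -86.59401922]), np.float64(0.24984675738629403))
[22, 34, 170] (array([  0.52472091,   0.18382127, -86.62840464]), np.float64(0.46574839483853564))
[22, 34, 200] (array([  0.5801641 ,   0.15029469, -31.65443309]), np.float64(0.9995000624921885))
[22, 34, 200] (array([  0.52417002,   0.18252344, -84.54267558]), np.float64(0.2965921356977641))
[22, 34, 200] (array([  0.52413248,   0.18252555, -84.53187412]), np.float64(0.6480631129632899))Traceback (most recent call last):
  File "<stdin>", line 13, in <module>
  File "rack.py", line 13, in fit
    n,l,s,_=cv2.connectedComponentsWithStats(m);m=(l==1+np.argmax(s[1:,4])).astype(np.uint8)
                                                        ~~~~~~~~~^^^^^^^^^
    return _wrapfunc(a, 'argmax', axis=axis, out=out, **kwds)
    return bound(*args, **kwds)
ValueError: attempt to get argmax of an empty sequence
```

```bash
python3 - <<'E'
import rack
from rack import *
v=[]
for n in('top','scene'):
  c,Rc,t=snap(n);c=dict(c);c['color']=cv2.imread(f'pics/{n}5.png');v.append((c,Rc,t))
for HL in([18,36,120],[20,36,120]):
  rack.HL=HL
  for vv in([v[0]],[v[1]],v): print(HL,fit(vv))
E
sed -i 's/HL=\[22,34,170\]/HL=[19,36,120]/' rack.py
```

```text
[18, 36, 120] (array([  0.52184037,   0.18168876, -89.24612013]), np.float64(0.057219802506898954))
[18, 36, 120] (array([  0.52265679,   0.1822912 , -88.16491522]), np.float64(0.09611294896030242))
[18, 36, 120] (array([  0.52222586,   0.18213282, -88.55739284]), np.float64(0.07854208711186322))
[20, 36, 120] (array([  0.52119572,   0.18200548, -88.95965101]), np.float64(0.05379133803791336))
[20, 36, 120] (array([  0.52338787,   0.18301386, -88.13363757]), np.float64(0.09974062009892626))
[20, 36, 120] (array([  0.52270829,   0.18266699, -88.36672784]), np.float64(0.0812858219883606))
```

```bash
python3 -c "
from plan import *
plan([(.502,.1815,.24,181.3,1),(.502,.1815,.16,181.3,1),(.502,.1815,.135,181.3,1)])"
```

```text
[[-0.007,0.018,-0.000,0.00],[-0.014,0.037,-0.000,0.00],[-0.021,0.055,-0.000,0.00],[-0.028,0.073,-0.001,0.00],[-0.035,0.092,-0.001,0.00]]
--
[[0.000,0.000,0.016,-0.00],[0.000,0.000,0.032,-0.00],[0.000,0.000,0.048,-0.00],[0.000,0.000,0.064,-0.00],[0.000,0.000,0.080,-0.00]]
--
[[0.000,0.000,0.005,-0.00],[0.000,0.000,0.010,-0.00],[0.000,0.000,0.015,-0.00],[0.000,0.000,0.020,-0.00],[0.000,0.000,0.025,-0.00]]
--
```

Call:
arm_command(
  series=[
    [-0.007, 0.018, 0, 0],
    [-0.014, 0.037, 0, 0],
    [-0.021, 0.055, 0, 0],
    [-0.028, 0.073, 0, 0],
    [-0.035, 0.092, 0, 0],
  ],
)

```text
time: 24.65
ee_pos: [0.5018, 0.183, 0.2393]
tcp_rot: [-180.0, 0.0, -178.6]
wrist_force: [0.8, -0.1, -1.2]
opening: 0.0131
grasp_force: 25.1
```

Call:
arm_command(
  series=[
    [0, 0, 0.016, 0],
    [0, 0, 0.032, 0],
    [0, 0, 0.048, 0],
    [0, 0, 0.064, 0],
    [0, 0, 0.078, 0],
  ],
)

```text
time: 25.15
ee_pos: [0.5014, 0.1824, 0.1603]
tcp_rot: [-180.0, -0.0, -178.6]
wrist_force: [1.0, 0.9, -0.4]
opening: 0.0131
grasp_force: 25.1
```

```bash
python3 - <<'E'
from rack import *
o=bot.get_obs();print(o['ee_pos'],o['tcp_rot'])
w=snap('wrist');im=w[0]['color'].copy()
p=np.array([.522,.182]);a=np.radians(-88.7);X=np.array([np.cos(a),np.sin(a)]);Y=np.array([-X[1],X[0]])
for k in range(5):
  for sx in(-1,1):
    q=proj(*w,[*(p+sx*.0215*X+(k*.0405-.081)*Y),.096])[0]
    if abs(q).max()<2000: cv2.circle(im,tuple(int(v) for v in q),3,(255,0,0),1)
cv2.imwrite('pics/w7.png',im)
E
```

```text
[0.50143536 0.18244006 0.16031561] [-1.79990605e+02 -2.43040936e-02 -1.78575926e+02]
```

View pics/w7.png

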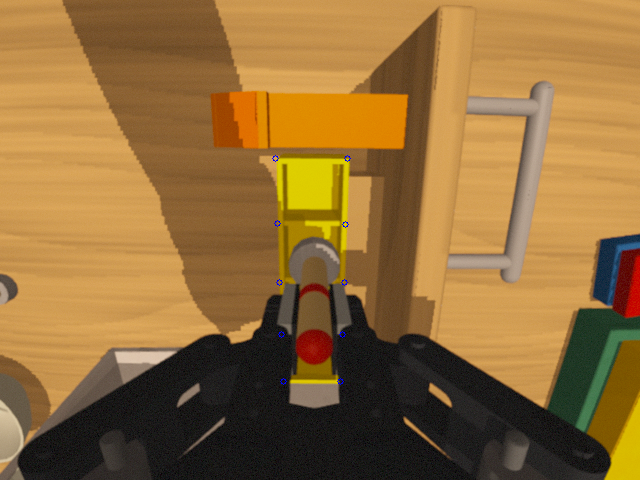

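The model matches: rim corners are at (276,158) and (348,158), on my marks, and the skittle's foot at (315,258) is over pocket 3. I'll lower it and release.

Call:
arm_command(
  series=[
    [0, 0, 0.007, 0],
    [0, -0.001, 0.014, 0],
    [0, -0.001, 0.02, 0],
    [0, -0.001, 0.026, 0],
    [0, -0.001, 0.032, 0],
  ],
)

```text
time: 25.7
ee_pos: [0.5015, 0.1815, 0.129]
tcp_rot: [180.0, 0.0, -178.6]
wrist_force: [0.1, -0.2, -0.8]
opening: 0.0133
grasp_force: 25.1
```

Call:
arm_command(
  series=[
    [0, 0, 0.005, 0],
    [0, 0, 0.009, 0],
    [0, 0, 0.013, 0],
    [0, 0, 0.017, 0],
    [0, 0, 0.019, 0],
  ],
)

```text
time: 26.2
ee_pos: [0.5013, 0.1814, 0.1099]
tcp_rot: [-180.0, -0.0, -178.6]
wrist_force: [-0.1, 0.2, -1.6]
opening: 0.0131
grasp_force: 25.1
```

Call:
arm_command(
  series=[
    [0, 0, 0.001, 0],
    [0, 0, 0.001, 0],
    [0, 0, 0.001, 0],
    [0, 0, 0.001, 0],
    [0, 0, 0.001, 0],
  ],
  hand=0.04,
)

```text
time: 26.7
ee_pos: [0.5014, 0.1815, 0.1095]
tcp_rot: [180.0, 0.0, -178.6]
wrist_force: [-0.6, 0.4, 0.2]
opening: 0.0401
grasp_force: 0.0
```

Call:
arm_command(
  series=[
    [0, 0, -0.02, 0],
    [0, 0, -0.04, 0],
    [0, 0, -0.065, 0],
    [0, 0, -0.09, 0],
    [0, 0, -0.12, 0],
  ],
)

```text
time: 27.2
ee_pos: [0.5011, 0.1814, 0.2299]
tcp_rot: [-180.0, -0.0, -178.6]
wrist_force: [0.5, 0.1, 0.0]
opening: 0.04
grasp_force: 0.0
```

```bash
cat > pins.py <<'E'
from loc import *
def pins():
    for n in('top','scene'):
        c,Rc,t=snap(n)
        print(n,[np.round(onz(c,Rc,t,p,.088),4)[:2].tolist() for p,a in red(c,8) if a<45 ])
E
python3 -c "
from pins import *
from plan import *
pins()
plan([(.57,-.02,.21,180,2),(.5817,-.137,.2,180,1),(.5817,-.137,.051,180,1)])"
```

```text
top [[0.5809, -0.1376], [0.5686, -0.3317], [0.487, -0.2507]]
scene [[0.5321, 0.2441], [0.5824, -0.1365], [0.5695, -0.3315], [0.4873, -0.2507]]
[[-0.006,-0.020,0.002,0.00],[-0.012,-0.041,0.005,0.01],[-0.019,-0.061,0.007,0.01],[-0.025,-0.081,0.009,0.01],[-0.031,-0.102,0.012,0.01]]
[[-0.006,-0.020,0.002,0.00],[-0.013,-0.041,0.005,0.01],[-0.019,-0.061,0.007,0.01],[-0.026,-0.081,0.009,0.01],[-0.032,-0.101,0.012,0.01]]
--
[[-0.002,-0.023,0.002,-0.00],[-0.005,-0.047,0.004,-0.00],[-0.007,-0.070,0.006,-0.00],[-0.009,-0.094,0.008,-0.00],[-0.012,-0.117,0.010,-0.00]]
--
[[0.000,0.000,0.030,-0.00],[0.000,0.000,0.060,-0.00],[0.000,0.000,0.089,-0.00],[0.000,0.000,0.119,-0.00],[0.000,0.000,0.149,-0.00]]
--
```

Call:
arm_command(
  series=[
    [-0.006, -0.02, 0.002, 0],
    [-0.012, -0.041, 0.005, 0.01],
    [-0.019, -0.061, 0.007, 0.01],
    [-0.025, -0.081, 0.009, 0.01],
    [-0.031, -0.102, 0.012, 0.01],
  ],
  hand=0.05,
)

```text
time: 27.8
ee_pos: [0.5351, 0.0796, 0.2168]
tcp_rot: [180.0, -0.0, -179.1]
wrist_force: [-0.7, 0.3, -0.1]
opening: 0.0499
grasp_force: 0.0
```

Call:
arm_command(
  series=[
    [-0.006, -0.02, 0.002, 0],
    [-0.013, -0.041, 0.005, 0.01],
    [-0.019, -0.061, 0.007, 0.01],
    [-0.026, -0.081, 0.009, 0.01],
    [-0.032, -0.101, 0.012, 0.01],
  ],
)

```text
time: 28.3
ee_pos: [0.5687, -0.0211, 0.2047]
tcp_rot: [180.0, -0.0, -179.7]
wrist_force: [0.4, 0.0, 0.3]
opening: 0.0502
grasp_force: 0.0
```

Call:
arm_command(
  series=[
    [-0.002, -0.023, 0.002, 0],
    [-0.005, -0.047, 0.004, 0],
    [-0.007, -0.07, 0.006, 0],
    [-0.009, -0.094, 0.008, 0],
    [-0.012, -0.117, 0.01, 0],
  ],
)

```text
time: 28.8
ee_pos: [0.581, -0.1381, 0.1947]
tcp_rot: [180.0, -0.0, -179.7]
wrist_force: [-0.3, 0.3, -0.2]
opening: 0.0499
grasp_force: 0.0
```

```bash
python3 -c "
from loc import *
from plan import *
c,Rc,t=snap('wrist');print([(np.round(onz(c,Rc,t,p,.088),4)[:2],a) for p,a in red(c,60)])
o=bot.get_obs();print(o['ee_pos'],o['tcp_rot'],o['time'])
"
```

```text
[(array([ 0.486, -0.251]), 250), (array([ 0.569 , -0.3327]), 196), (array([ 0.5816, -0.1362]), 185)]
[ 0.58113598 -0.14089123  0.19394282] [-1.79944589e+02 -5.24780396e-02 -1.79801352e+02] 28.85
```

Call:
arm_command(
  series=[
    [-0.0005, 0.001, 0.03, 0],
    [-0.0005, 0.002, 0.06, 0],
    [-0.0005, 0.002, 0.09, 0],
    [-0.0005, 0.002, 0.12, 0],
    [-0.0005, 0.002, 0.144, 0],
  ],
)

```text
time: 29.35
ee_pos: [0.5808, -0.1348, 0.0489]
tcp_rot: [180.0, -0.1, -179.7]
wrist_force: [-0.5, 0.0, 0.3]
opening: 0.0498
grasp_force: 0.0
```

Call:
arm_command(
  series=[
    [0, 0, 0, 0],
    [0, 0, 0, 0],
    [0, 0, 0, 0],
    [0, 0, 0, 0],
    [0, 0, 0, 0],
  ],
  hand=0.0,
)

```text
time: 29.85
ee_pos: [0.5821, -0.1353, 0.0524]
tcp_rot: [-180.0, 0.1, -179.7]
wrist_force: [0.0, -0.1, 0.1]
opening: 0.0132
grasp_force: 26.3
```

Call:
arm_command(
  series=[
    [0, 0, -0.02, 0],
    [0, 0, -0.06, 0],
    [0, 0, -0.1, 0],
    [0, 0, -0.14, 0],
    [0, 0, -0.18, 0],
  ],
)

```text
time: 30.35
ee_pos: [0.5814, -0.1351, 0.2336]
tcp_rot: [-180.0, 0.1, -179.7]
wrist_force: [0.8, -0.5, -0.7]
opening: 0.0131
grasp_force: 26.3
```

```bash
python3 -c "
from plan import *
o=bot.get_obs();print(o['ee_pos'],o['opening'],o['grasp_force'])
plan([(.56,.0,.25,181,2),(.542,.1825,.24,181.3,2)])"
```

```text
[ 0.58139961 -0.13508157  0.23357844] 0.013138163409871907 26.256367899477482
[[0.002,0.014,-0.002,-0.00],[0.004,0.027,-0.003,-0.00],[0.006,0.041,-0.005,-0.00],[0.008,0.054,-0.007,-0.00],[0.010,0.068,-0.008,-0.01]]
[[0.002,0.014,-0.002,-0.00],[0.004,0.027,-0.003,-0.00],[0.006,0.041,-0.005,-0.00],[0.008,0.054,-0.007,-0.00],[0.010,0.068,-0.008,-0.01]]
--
[[0.001,0.018,0.001,-0.00],[0.003,0.037,0.002,-0.00],[0.004,0.055,0.003,-0.00],[0.006,0.073,0.004,-0.00],[0.007,0.091,0.005,-0.00]]
[[0.001,0.018,0.001,-0.00],[0.003,0.037,0.002,-0.00],[0.004,0.055,0.003,-0.00],[0.006,0.073,0.004,-0.00],[0.007,0.091,0.005,-0.00]]
--
```

Call:
arm_command(
  series=[
    [0.002, 0.014, -0.002, 0],
    [0.004, 0.027, -0.003, 0],
    [0.006, 0.041, -0.005, 0],
    [0.008, 0.054, -0.007, 0],
    [0.01, 0.068, -0.008, -0.01],
  ],
)

```text
time: 30.85
ee_pos: [0.5707, -0.0659, 0.2385]
tcp_rot: [180.0, -0.1, -179.1]
wrist_force: [-0.2, -1.1, -1.2]
opening: 0.0136
grasp_force: 26.4
```

Call:
arm_command(
  series=[
    [0.002, 0.014, -0.002, 0],
    [0.004, 0.027, -0.003, 0],
    [0.006, 0.041, -0.005, 0],
    [0.008, 0.054, -0.007, 0],
    [0.01, 0.068, -0.008, -0.01],
  ],
)

```text
time: 31.35
ee_pos: [0.5601, 0.0017, 0.2476]
tcp_rot: [-180.0, 0.0, -178.5]
wrist_force: [0.2, -0.4, -0.6]
opening: 0.0132
grasp_force: 26.4
```

Call:
arm_command(
  series=[
    [0.001, 0.018, 0.001, 0],
    [0.003, 0.037, 0.002, 0],
    [0.004, 0.055, 0.003, 0],
    [0.006, 0.073, 0.004, 0],
    [0.007, 0.091, 0.005, 0],
  ],
)

```text
time: 31.85
ee_pos: [0.5506, 0.0927, 0.2423]
tcp_rot: [180.0, 0.0, -178.5]
wrist_force: [0.5, 0.8, -0.3]
opening: 0.0133
grasp_force: 26.4
```

Call:
arm_command(
  series=[
    [0.001, 0.018, 0.001, 0],
    [0.003, 0.037, 0.002, 0],
    [0.004, 0.055, 0.003, 0],
    [0.006, 0.073, 0.004, 0],
    [0.007, 0.091, 0.005, 0],
  ],
)

```text
time: 32.35
ee_pos: [0.5412, 0.1836, 0.2373]
tcp_rot: [180.0, 0.0, -178.5]
wrist_force: [0.5, -0.1, -1.7]
opening: 0.013
grasp_force: 26.4
```

```bash
python3 - <<'E'
from rack import *
from loc import red
o=bot.get_obs();print(o['ee_pos'],o['tcp_rot'])
w=snap('wrist','w8')
print([(np.round(onz(*w,p,.143),4)[:2],a) for p,a in red(w[0],60)])
m=ymask(w[0]['color']);ys,xs=np.nonzero(m)
p=np.array([.522,.182]);a=np.radians(-88.7);X=np.array([np.cos(a),np.sin(a)]);Y=np.array([-X[1],X[0]])
for sx in(-1,1):
  q=proj(*w,[*(p+sx*.0215*X-.0815*Y),.096])[0];print('pred corner',q)
# measured: end edge and sides of yellow near it
q=q.astype(int);sub=m[q[1]-40:q[1]+60];r=np.nonzero((m[:,q[0]-120:q[0]+60].sum(1)>25))[0]
print('first yellow row',[v for v in r if v>q[1]-40][:1]);
for rr in(q[1]+10,q[1]+25):
  c=np.nonzero(m[rr,q[0]-150:q[0]+60])[0]+q[0]-150;print(rr,c.min(),c.max())
E
```

```text
[0.54116346 0.18355088 0.23733781] [ 1.79997270e+02  1.44160057e-03 -1.78524048e+02]
[(array([0.4958, 0.194 ]), 235), (array([0.5186, 0.405 ]), 3681), (array([0.5832, 0.1846]), 153), (array([0.6366, 0.1864]), 979)]
pred corner [339.51976364  98.82111742]
pred corner [284.6756524   98.68561364]
first yellow row [np.int64(59)]
108 306 343
123 304 343
```

View pics/w8.png

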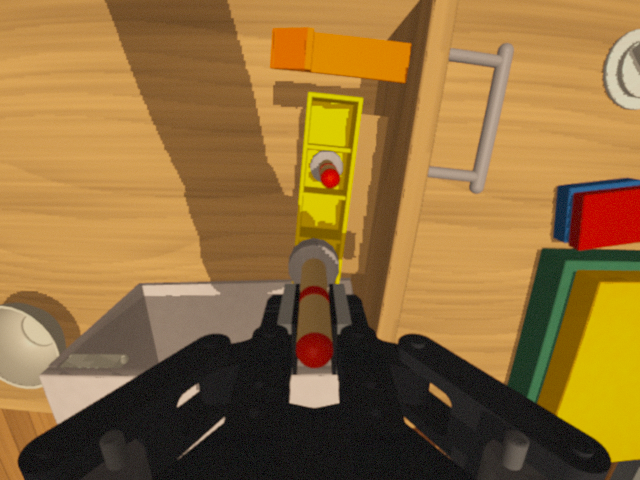

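The door was nudged further open: the rack end corners are now at (308,92) and (363,98), turned about 5°, probably by the finger linkage. The first skittle still stands in pocket 3, head at (330,178). I'll refit the door angle and place the rest with the tool turned diagonally, so the linkage clears the door.

```bash
cat > door.py <<'E'
from plan import *
H=np.array([.634,.227]);DX=.0424;S=.113
def frame(psi):
    a=np.radians(psi);X=np.array([np.cos(a),np.sin(a)]);return X,np.array([-X[1],X[0]])
def rackc(psi): X,Y=frame(psi);return H+DX*X-S*Y
def pocket(k,psi): X,Y=frame(psi);return rackc(psi)+(2.5-k)*.04*Y
E
python3 - <<'E'
from door import *
from rack import fit
from scipy.optimize import least_squares
w=snap('wrist')
obs=np.array([[308,92],[363,98]])
def f(p):
  X,Y=frame(p[0]);c=rackc(p[0])+[p[1]*X[0]+p[2]*Y[0],p[1]*X[1]+p[2]*Y[1]]
  return (proj(*w,[[*(c-.0215*sg*-1*X*1-.0815*Y),.096] for sg in(1,-1)])-obs).ravel()
for z in(0,1):
  g=least_squares(lambda p:f([p[0],0,0]) if z==0 else np.r_[f(p),p[1]*2000,p[2]*2000],[-94.,0,0],x_scale=[1,.01,.01]);print(g.x,g.fun.round(1))
psi=g.x[0]
for k in(1,2,3,4): print(k,pocket(k,psi).round(4))
for n in('top','scene'): 
  c0=rackc(psi)
  try: print(n,fit([snap(n)],guess=(*c0,psi)),c0)
  except Exception as e: print(e)
E
```

```text
[-94.63628124   0.           0.        ] [ 0.1 -0.6 -0.3 -0.2]
[-9.46323368e+01 -4.42625952e-05  1.23052525e-04] [ 0.2 -0.4 -0.3  0.  -0.1  0.2]
1 [0.5777 0.189 ]
2 [0.5379 0.1922]
3 [0.498  0.1955]
4 [0.4581 0.1987]
top (array([  0.51640322,   0.19219967, -94.39583101]), np.float64(0.23439308325958197)) [0.51794483 0.19386455]
scene (array([  0.51945324,   0.19273311, -93.53996505]), np.float64(0.08342629014266423)) [0.51794483 0.19386455]
```

```bash
python3 -c "
from plan import *
plan([(.5379,.1922,.235,228.4,2),(.5379,.1922,.16,228.4,1)])"
```

```text
[[0.000,0.001,0.000,-0.08],[0.001,0.002,0.000,-0.16],[0.001,0.003,0.001,-0.25],[0.001,0.004,0.001,-0.33],[0.002,0.005,0.001,-0.41]]
[[-0.000,0.001,0.000,-0.08],[-0.000,0.002,0.000,-0.16],[-0.000,0.003,0.001,-0.25],[-0.000,0.004,0.001,-0.33],[-0.000,0.005,0.001,-0.41]]
--
[[0.000,0.000,0.015,-0.00],[0.000,0.000,0.030,-0.00],[0.000,0.000,0.045,-0.00],[0.000,0.000,0.060,-0.00],[0.000,0.000,0.075,-0.00]]
--
```

Call:
arm_command(
  series=[
    [0, 0.001, 0, -0.08],
    [0.001, 0.002, 0, -0.16],
    [0.001, 0.003, 0.001, -0.25],
    [0.001, 0.004, 0.001, -0.33],
    [0.002, 0.005, 0.001, -0.41],
  ],
)

```text
time: 33.05
ee_pos: [0.5396, 0.1864, 0.2364]
tcp_rot: [-180.0, 0.0, -154.9]
wrist_force: [0.1, -0.6, -0.8]
opening: 0.013
grasp_force: 26.3
```

Call:
arm_command(
  series=[
    [0, 0.001, 0, -0.08],
    [0, 0.002, 0, -0.16],
    [0, 0.003, 0.001, -0.25],
    [0, 0.004, 0.001, -0.33],
    [0, 0.005, 0.001, -0.41],
  ],
)

```text
time: 33.55
ee_pos: [0.5374, 0.191, 0.2354]
tcp_rot: [-180.0, -0.0, -131.4]
wrist_force: [-0.8, -0.5, -1.2]
opening: 0.0133
grasp_force: 26.3
```

Call:
arm_command(
  series=[
    [0, 0, 0.015, 0],
    [0, 0, 0.03, 0],
    [0, 0, 0.045, 0],
    [0, 0, 0.06, 0],
    [0, 0, 0.075, 0],
  ],
)

```text
time: 34.05
ee_pos: [0.5375, 0.1909, 0.1599]
tcp_rot: [-180.0, 0.0, -131.6]
wrist_force: [0.6, -1.0, -0.4]
opening: 0.013
grasp_force: 26.3
```

```bash
python3 -c "
from door import *
w=snap('wrist','w9');o=bot.get_obs();print(o['ee_pos'],o['tcp_rot'])
im=w[0]['color'].copy();X,Y=frame(-94.6);c=rackc(-94.6)
for k in range(5):
  for sx in(-1,1):
    q=proj(*w,[*(c+sx*.0215*X+(k*.0405-.081)*Y),.096])[0]
    if abs(q).max()<2000: cv2.circle(im,tuple(int(v) for v in q),3,(255,0,0),1)
cv2.imwrite('pics/w9.png',im)
plan([(.5379,.1922,.1085,228.4,2)])"
```

```text
[0.53668748 0.19067178 0.15714795] [ 1.79924250e+02 -1.64680463e-01 -1.31620405e+02]
[[-0.000,0.000,0.005,-0.00],[-0.000,0.000,0.010,-0.00],[-0.001,0.000,0.015,-0.00],[-0.001,0.000,0.019,-0.00],[-0.001,0.000,0.024,-0.00]]
[[-0.000,0.000,0.005,-0.00],[-0.000,0.000,0.010,-0.00],[-0.001,0.000,0.015,-0.00],[-0.001,0.000,0.019,-0.00],[-0.001,0.000,0.024,-0.00]]
--
```

View pics/w9.png

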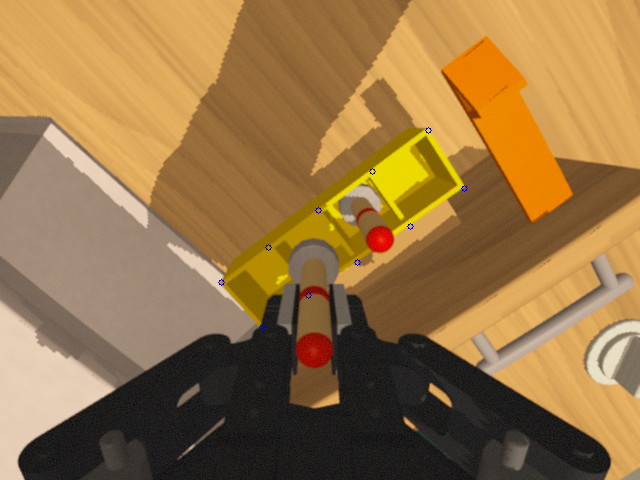

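The rim corners match my marks and the foot (312,258) is centred over pocket 2. Lowering.

Call:
arm_command(
  series=[
    [-0.001, 0, 0.007, 0],
    [-0.001, 0, 0.014, 0],
    [-0.001, 0, 0.02, 0],
    [-0.001, 0, 0.026, 0],
    [-0.001, 0, 0.032, 0],
  ],
)

```text
time: 34.6
ee_pos: [0.5381, 0.1925, 0.128]
tcp_rot: [-180.0, 0.0, -131.6]
wrist_force: [-0.3, -0.3, -1.5]
opening: 0.0134
grasp_force: 26.3
```

Call:
arm_command(
  series=[
    [0, 0, 0.005, 0],
    [0, 0, 0.009, 0],
    [0, 0, 0.013, 0],
    [0, 0, 0.016, 0],
    [0, 0, 0.019, 0],
  ],
)

```text
time: 35.1
ee_pos: [0.538, 0.1925, 0.1091]
tcp_rot: [-180.0, 0.0, -131.6]
wrist_force: [0.2, 0.4, -0.7]
opening: 0.0132
grasp_force: 26.3
```

Call:
arm_command(
  series=[
    [0, 0, 0, 0],
    [0, 0, 0, 0],
    [0, 0, 0, 0],
    [0, 0, 0, 0],
    [0, 0, 0, 0],
  ],
  hand=0.028,
)

```text
time: 35.6
ee_pos: [0.5381, 0.1925, 0.1094]
tcp_rot: [-180.0, 0.0, -131.6]
wrist_force: [0.6, 0.3, 0.4]
opening: 0.0278
grasp_force: 0.0
```

Call:
arm_command(
  series=[
    [0, 0, -0.02, 0],
    [0, 0, -0.04, 0],
    [0, 0, -0.065, 0],
    [0, 0, -0.09, 0],
    [0, 0, -0.12, 0],
  ],
)

```text
time: 36.1
ee_pos: [0.5377, 0.1923, 0.2298]
tcp_rot: [180.0, -0.0, -131.6]
wrist_force: [0.9, 0.6, 0.1]
opening: 0.028
grasp_force: 0.0
```

```bash
python3 -c "
from pins import *
from plan import *
pins()
w=snap('wrist')
print([(np.round(onz(*w,p,.143),4)[:2],a) for p,a in red(w[0],60)])
plan([(.45,-.04,.2,195,3),(.4868,-.2507,.2,180,2)])"
```

```text
top [[0.5693, -0.3323], [0.5421, 0.2042], [0.4981, 0.2056], [0.4869, -0.2502]]
scene [[0.5775, 0.2437], [0.5321, 0.2441], [0.5699, -0.3313], [0.4871, -0.2507]]
[(array([0.496, 0.194]), 229), (array([0.5375, 0.1928]), 206), (array([0.5392, 0.3861]), 177)]
[[0.016,-0.006,0.002,0.04],[0.031,-0.012,0.004,0.08],[0.047,-0.018,0.006,0.12],[0.062,-0.023,0.008,0.16],[0.078,-0.029,0.010,0.19]]
[[0.014,-0.009,0.002,0.04],[0.028,-0.018,0.004,0.08],[0.042,-0.026,0.006,0.12],[0.056,-0.035,0.008,0.16],[0.071,-0.044,0.010,0.19]]
[[0.012,-0.011,0.002,0.04],[0.024,-0.023,0.004,0.08],[0.036,-0.034,0.006,0.12],[0.049,-0.045,0.008,0.16],[0.061,-0.057,0.010,0.19]]
--
[[0.002,-0.021,-0.000,0.03],[0.004,-0.043,-0.000,0.05],[0.006,-0.064,-0.000,0.08],[0.008,-0.085,-0.000,0.10],[0.009,-0.107,-0.000,0.13]]
[[-0.001,-0.021,-0.000,0.03],[-0.002,-0.043,-0.000,0.05],[-0.003,-0.064,-0.000,0.08],[-0.004,-0.085,-0.000,0.10],[-0.004,-0.107,-0.000,0.13]]
--
```

Both stand right: heads at (0.496,0.194) and (0.5375,0.193), with no door shift. On to the third skittle.

Call:
arm_command(
  series=[
    [0.016, -0.006, 0.002, 0.04],
    [0.031, -0.012, 0.004, 0.08],
    [0.047, -0.018, 0.006, 0.12],
    [0.062, -0.023, 0.008, 0.16],
    [0.078, -0.029, 0.01, 0.19],
  ],
  hand=0.05,
)

```text
time: 36.75
ee_pos: [0.5073, 0.1141, 0.2184]
tcp_rot: [180.0, -0.0, -142.6]
wrist_force: [0.6, -0.5, 0.9]
opening: 0.0499
grasp_force: 0.0
```

Call:
arm_command(
  series=[
    [0.014, -0.009, 0.002, 0.04],
    [0.028, -0.018, 0.004, 0.08],
    [0.042, -0.026, 0.006, 0.12],
    [0.056, -0.035, 0.008, 0.16],
    [0.071, -0.044, 0.01, 0.19],
  ],
)

```text
time: 37.25
ee_pos: [0.478, 0.0355, 0.2091]
tcp_rot: [-180.0, 0.0, -153.5]
wrist_force: [0.4, 0.1, 0.1]
opening: 0.0498
grasp_force: 0.0
```

Call:
arm_command(
  series=[
    [0.012, -0.011, 0.002, 0.04],
    [0.024, -0.023, 0.004, 0.08],
    [0.036, -0.034, 0.006, 0.12],
    [0.049, -0.045, 0.008, 0.16],
    [0.061, -0.057, 0.01, 0.19],
  ],
)

```text
time: 37.75
ee_pos: [0.4488, -0.0427, 0.1992]
tcp_rot: [-180.0, 0.0, -164.4]
wrist_force: [0.3, 0.3, -0.7]
opening: 0.0502
grasp_force: 0.0
```

Call:
arm_command(
  series=[
    [0.002, -0.021, 0, 0.03],
    [0.004, -0.043, 0, 0.05],
    [0.006, -0.064, 0, 0.08],
    [0.008, -0.085, 0, 0.1],
    [0.009, -0.107, 0, 0.13],
  ],
)

```text
time: 38.25
ee_pos: [0.4695, -0.1484, 0.1993]
tcp_rot: [-180.0, 0.0, -171.8]
wrist_force: [-0.1, -0.3, -0.5]
opening: 0.0501
grasp_force: 0.0
```

Call:
arm_command(
  series=[
    [-0.001, -0.021, 0, 0.03],
    [-0.002, -0.043, 0, 0.05],
    [-0.003, -0.064, 0, 0.08],
    [-0.004, -0.085, 0, 0.1],
    [-0.004, -0.107, 0, 0.13],
  ],
)

```text
time: 38.75
ee_pos: [0.4889, -0.2537, 0.1992]
tcp_rot: [-180.0, 0.0, -179.3]
wrist_force: [0.2, 0.1, 0.4]
opening: 0.0498
grasp_force: 0.0
```

```bash
python3 -c "
from loc import *
from plan import *
c,Rc,t=snap('wrist');print([(np.round(onz(c,Rc,t,p,.088),4)[:2],a) for p,a in red(c,60)])
o=bot.get_obs();print(o['ee_pos'],o['tcp_rot'],o['time'])
plan([(.4868,-.2507,.051,180,1)])
"
```

```text
[(array([ 0.4867, -0.2506]), 178)]
[ 0.48912701 -0.25612477  0.19873055] [-1.79939681e+02 -5.17480189e-03 -1.79470093e+02] 38.8
[[0.000,0.001,0.030,0.00],[0.001,0.002,0.059,0.00],[0.001,0.003,0.089,0.01],[0.002,0.004,0.118,0.01],[0.002,0.005,0.148,0.01]]
--
```

Call:
arm_command(
  series=[
    [0.001, 0.002, 0.03, 0],
    [0.002, 0.003, 0.06, 0],
    [0.002, 0.003, 0.09, 0],
    [0.002, 0.003, 0.12, 0],
    [0.002, 0.003, 0.148, 0],
  ],
)

```text
time: 39.3
ee_pos: [0.4865, -0.2496, 0.0499]
tcp_rot: [180.0, -0.0, -179.2]
wrist_force: [0.3, -0.2, -0.4]
opening: 0.0501
grasp_force: 0.0
```

Call:
arm_command(
  series=[
    [0, 0, 0, 0],
    [0, 0, 0, 0],
    [0, 0, 0, 0],
    [0, 0, 0, 0],
    [0, 0, 0, 0],
  ],
  hand=0.0,
)

```text
time: 39.8
ee_pos: [0.488, -0.2498, 0.0527]
tcp_rot: [-179.9, 0.1, -179.1]
wrist_force: [-0.5, -0.5, 2.9]
opening: 0.0134
grasp_force: 26.5
```

Call:
arm_command(
  series=[
    [0, 0, -0.02, 0],
    [0, 0, -0.06, 0],
    [0, 0, -0.1, 0],
    [0, 0, -0.14, 0],
    [0, 0, -0.19, 0],
  ],
)

```text
time: 40.3
ee_pos: [0.4868, -0.249, 0.2424]
tcp_rot: [180.0, -0.1, -179.1]
wrist_force: [1.4, 0.1, -0.7]
opening: 0.0131
grasp_force: 26.1
```

```bash
python3 -c "
from door import *
o=bot.get_obs();print(o['ee_pos'],o['opening'],o['grasp_force'])
from rack import fit
for n in('top','scene'): print(fit([snap(n)],guess=(*rackc(-94.6),-94.6)))
p=pocket(1,-94.6)
plan([(.45,.0,.25,205,3),(p[0],p[1],.245,228.4,3)])"
```

```text
[ 0.48681395 -0.24901604  0.2423987 ] 0.013131940939933279 26.064288206398487
(array([  0.5183865 ,   0.19240462, -93.79938876]), np.float64(0.1808930075821399))
(array([  0.51962162,   0.19276249, -93.57987392]), np.float64(0.08844332729292104))
[[0.002,0.017,-0.000,-0.03],[0.005,0.033,-0.000,-0.06],[0.007,0.050,-0.000,-0.08],[0.009,0.067,-0.000,-0.11],[0.012,0.084,-0.000,-0.14]]
[[-0.000,0.017,-0.000,-0.03],[-0.000,0.034,-0.000,-0.06],[-0.000,0.051,-0.000,-0.08],[-0.000,0.068,-0.000,-0.11],[-0.000,0.084,-0.000,-0.14]]
[[-0.002,0.017,-0.000,-0.03],[-0.005,0.033,-0.000,-0.06],[-0.007,0.050,-0.000,-0.08],[-0.010,0.067,-0.000,-0.11],[-0.012,0.084,-0.000,-0.14]]
--
[[-0.013,0.008,0.000,-0.03],[-0.026,0.016,0.001,-0.05],[-0.039,0.023,0.001,-0.08],[-0.052,0.031,0.001,-0.11],[-0.065,0.039,0.002,-0.14]]
[[-0.014,0.006,0.000,-0.03],[-0.028,0.012,0.001,-0.05],[-0.042,0.018,0.001,-0.08],[-0.056,0.024,0.001,-0.11],[-0.070,0.030,0.002,-0.14]]
[[-0.015,0.004,0.000,-0.03],[-0.029,0.008,0.001,-0.05],[-0.044,0.012,0.001,-0.08],[-0.059,0.016,0.001,-0.11],[-0.073,0.020,0.002,-0.14]]
--
```

Call:
arm_command(
  series=[
    [0.002, 0.017, 0, -0.03],
    [0.005, 0.033, 0, -0.06],
    [0.007, 0.05, 0, -0.08],
    [0.009, 0.067, 0, -0.11],
    [0.012, 0.084, 0, -0.14],
  ],
)

```text
time: 40.9
ee_pos: [0.4736, -0.1637, 0.2409]
tcp_rot: [180.0, -0.0, -170.9]
wrist_force: [0.7, -0.6, -0.7]
opening: 0.013
grasp_force: 26.1
```

Call:
arm_command(
  series=[
    [0, 0.017, 0, -0.03],
    [0, 0.034, 0, -0.06],
    [0, 0.051, 0, -0.08],
    [0, 0.068, 0, -0.11],
    [0, 0.084, 0, -0.14],
  ],
)

```text
time: 41.4
ee_pos: [0.4605, -0.0809, 0.2412]
tcp_rot: [180.0, -0.0, -162.9]
wrist_force: [-0.7, 0.2, -0.6]
opening: 0.0134
grasp_force: 26.1
```

Call:
arm_command(
  series=[
    [-0.002, 0.017, 0, -0.03],
    [-0.005, 0.033, 0, -0.06],
    [-0.007, 0.05, 0, -0.08],
    [-0.01, 0.067, 0, -0.11],
    [-0.012, 0.084, 0, -0.14],
  ],
)

```text
time: 41.9
ee_pos: [0.4474, 0.0029, 0.2411]
tcp_rot: [180.0, 0.0, -154.9]
wrist_force: [0.6, 0.3, 0.1]
opening: 0.0133
grasp_force: 26.1
```

Call:
arm_command(
  series=[
    [-0.013, 0.008, 0, -0.03],
    [-0.026, 0.016, 0.001, -0.05],
    [-0.039, 0.023, 0.001, -0.08],
    [-0.052, 0.031, 0.001, -0.11],
    [-0.065, 0.039, 0.002, -0.14],
  ],
)

```text
time: 42.4
ee_pos: [0.4916, 0.0651, 0.2391]
tcp_rot: [180.0, -0.0, -146.9]
wrist_force: [0.5, 0.3, 0.2]
opening: 0.0129
grasp_force: 26.1
```

Call:
arm_command(
  series=[
    [-0.014, 0.006, 0, -0.03],
    [-0.028, 0.012, 0.001, -0.05],
    [-0.042, 0.018, 0.001, -0.08],
    [-0.056, 0.024, 0.001, -0.11],
    [-0.07, 0.03, 0.002, -0.14],
  ],
)

```text
time: 42.9
ee_pos: [0.5338, 0.1284, 0.2373]
tcp_rot: [-180.0, 0.0, -138.9]
wrist_force: [-0.4, 0.0, -1.2]
opening: 0.0133
grasp_force: 26.1
```

Call:
arm_command(
  series=[
    [-0.015, 0.004, 0, -0.03],
    [-0.029, 0.008, 0.001, -0.05],
    [-0.044, 0.012, 0.001, -0.08],
    [-0.059, 0.016, 0.001, -0.11],
    [-0.073, 0.02, 0.002, -0.14],
  ],
)

```text
time: 43.4
ee_pos: [0.5757, 0.1914, 0.2352]
tcp_rot: [-180.0, 0.0, -130.9]
wrist_force: [1.5, 1.2, -1.1]
opening: 0.0131
grasp_force: 26.1
```

```bash
python3 - <<'E'
from door import *
from loc import red
from rack import ymask
w=snap('wrist','w10');o=bot.get_obs();print(o['ee_pos'],o['tcp_rot'])
print([(np.round(onz(*w,p,.143),4)[:2],a,p.round()) for p,a in red(w[0],60)])
# rim edge correspondence: end-corner pixels vs yellow mask outermost
X,Y=frame(-94.6);c=rackc(-94.6)
for sx in(-1,1): print('pred',proj(*w,[*(c+sx*.0215*X-.0815*Y),.096])[0])
p=pocket(1,-94.6);plan([(*p,.16,228.4,1)])
E
```

```text
[0.57641886 0.19284554 0.23427492] [ 1.79971507e+02  1.01577055e-02 -1.30738188e+02]
[(array([0.4961, 0.1942]), 240, array([403., 170.])), (array([0.5373, 0.1928]), 217, array([355., 207.])), (array([0.6015, 0.222 ]), 148, array([314., 289.])), (array([0.6353, 0.2612]), 926, array([314., 347.])), (array([0.5279, 0.3895]), 1608, array([506., 371.]))]
pred [464.8833339  143.27197828]
pred [438.10033082  97.6158583 ]
[[0.000,-0.001,0.015,0.00],[0.001,-0.001,0.030,0.01],[0.001,-0.002,0.045,0.01],[0.002,-0.003,0.059,0.01],[0.002,-0.004,0.074,0.02]]
--
```

Call:
arm_command(
  series=[
    [0, -0.001, 0.015, 0],
    [0, -0.002, 0.03, 0],
    [0.0005, -0.003, 0.045, 0],
    [0.0005, -0.003, 0.06, 0],
    [0.0005, -0.003, 0.075, 0],
  ],
)

```text
time: 43.95
ee_pos: [0.577, 0.1881, 0.1596]
tcp_rot: [-180.0, -0.0, -131.0]
wrist_force: [0.5, -0.3, -1.4]
opening: 0.0133
grasp_force: 26.1
```

```bash
python3 - <<'E'
from door import *
from loc import red
w=snap('wrist','w11');o=bot.get_obs();print(o['ee_pos'],o['tcp_rot'])
X,Y=frame(-94.6);c=rackc(-94.6);im=w[0]['color'].copy()
for k in range(5):
  for sx in(-1,1):
    q=proj(*w,[*(c+sx*.0215*X+(k*.0405-.081)*Y),.096])[0]
    if abs(q).max()<2000: cv2.circle(im,tuple(int(v) for v in q),3,(255,0,0),1)
cv2.imwrite('pics/w11.png',im)
E
```

```text
[0.57625182 0.18783741 0.15681937] [ 1.79896196e+02 -1.73965319e-01 -1.31000755e+02]
```

View pics/w11.png

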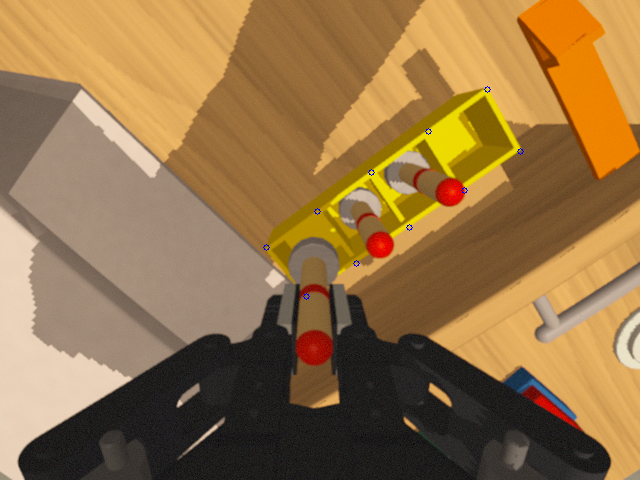

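The foot (313,258) is over pocket 1, and the other two stand upright. Lowering.

Call:
arm_command(
  series=[
    [-0.001, 0, 0.007, 0],
    [-0.001, 0, 0.014, 0],
    [-0.001, 0, 0.02, 0],
    [-0.001, 0, 0.026, 0],
    [-0.001, 0, 0.032, 0],
  ],
)

```text
time: 44.5
ee_pos: [0.5777, 0.1887, 0.1281]
tcp_rot: [-180.0, 0.0, -131.0]
wrist_force: [-0.2, 0.5, -0.8]
opening: 0.013
grasp_force: 26.1
```

Call:
arm_command(
  series=[
    [0, 0, 0.005, 0],
    [0, 0, 0.009, 0],
    [0, 0, 0.013, 0],
    [0, 0, 0.016, 0],
    [0, 0, 0.019, 0],
  ],
)

```text
time: 45.0
ee_pos: [0.5777, 0.1887, 0.1091]
tcp_rot: [-180.0, 0.0, -131.0]
wrist_force: [-0.2, -0.1, -0.9]
opening: 0.0133
grasp_force: 26.1
```

Call:
arm_command(
  series=[
    [0, 0, 0, 0],
    [0, 0, 0, 0],
    [0, 0, 0, 0],
    [0, 0, 0, 0],
    [0, 0, 0, 0],
  ],
  hand=0.028,
)

```text
time: 45.5
ee_pos: [0.5777, 0.1887, 0.1095]
tcp_rot: [-180.0, 0.0, -131.0]
wrist_force: [-1.0, 0.2, 0.1]
opening: 0.0282
grasp_force: 0.0
```

Call:
arm_command(
  series=[
    [0, 0, -0.02, 0],
    [0, 0, -0.04, 0],
    [0, 0, -0.065, 0],
    [0, 0, -0.09, 0],
    [0, 0, -0.12, 0],
  ],
)

```text
time: 46.0
ee_pos: [0.5773, 0.1886, 0.2298]
tcp_rot: [180.0, -0.0, -131.0]
wrist_force: [1.0, -0.0, -0.0]
opening: 0.0278
grasp_force: 0.0
```

```bash
python3 -c "
from pins import *
from plan import *
pins()
w=snap('wrist')
print([(np.round(onz(*w,p,.143),4)[:2],a) for p,a in red(w[0],60)])
plan([(.45,-.02,.21,205,3),(.569,-.332,.2,180,3)])"
```

```text
top [[0.5826, 0.1997], [0.5693, -0.3323], [0.5415, 0.2043], [0.4984, 0.2055]]
scene [[0.6205, 0.2392], [0.5763, 0.2429], [0.5321, 0.2441], [0.5697, -0.3313]]
[(array([0.4961, 0.1942]), 243), (array([0.5374, 0.1929]), 226), (array([0.5768, 0.1883]), 200), (array([0.5266, 0.3881]), 1335)]
[[0.016,-0.003,0.001,0.03],[0.032,-0.005,0.003,0.06],[0.048,-0.008,0.004,0.08],[0.065,-0.011,0.006,0.11],[0.081,-0.013,0.007,0.14]]
[[0.016,-0.005,0.001,0.03],[0.031,-0.010,0.003,0.06],[0.047,-0.015,0.004,0.08],[0.062,-0.020,0.006,0.11],[0.078,-0.024,0.007,0.14]]
[[0.015,-0.007,0.001,0.03],[0.030,-0.014,0.003,0.06],[0.044,-0.021,0.004,0.08],[0.059,-0.028,0.006,0.11],[0.074,-0.035,0.007,0.14]]
--
[[0.002,-0.022,0.001,0.03],[0.003,-0.044,0.001,0.06],[0.005,-0.067,0.002,0.09],[0.006,-0.089,0.003,0.12],[0.008,-0.111,0.003,0.15]]
[[-0.002,-0.022,0.001,0.03],[-0.003,-0.044,0.001,0.06],[-0.005,-0.067,0.002,0.09],[-0.007,-0.089,0.003,0.12],[-0.008,-0.111,0.003,0.15]]
[[-0.005,-0.022,0.001,0.03],[-0.010,-0.043,0.001,0.06],[-0.015,-0.065,0.002,0.09],[-0.019,-0.087,0.003,0.12],[-0.024,-0.109,0.003,0.15]]
--
```

Call:
arm_command(
  series=[
    [0.016, -0.003, 0.001, 0.03],
    [0.032, -0.005, 0.003, 0.06],
    [0.048, -0.008, 0.004, 0.08],
    [0.065, -0.011, 0.006, 0.11],
    [0.081, -0.013, 0.007, 0.14],
  ],
  hand=0.05,
)

```text
time: 46.65
ee_pos: [0.5335, 0.1184, 0.2209]
tcp_rot: [180.0, -0.1, -139.1]
wrist_force: [-0.8, -0.3, 0.7]
opening: 0.05
grasp_force: 0.0
```

Call:
arm_command(
  series=[
    [0.016, -0.005, 0.001, 0.03],
    [0.031, -0.01, 0.003, 0.06],
    [0.047, -0.015, 0.004, 0.08],
    [0.062, -0.02, 0.006, 0.11],
    [0.078, -0.024, 0.007, 0.14],
  ],
)

```text
time: 47.15
ee_pos: [0.4904, 0.0489, 0.2147]
tcp_rot: [180.0, -0.0, -147.2]
wrist_force: [-0.4, -0.7, -0.3]
opening: 0.0498
grasp_force: 0.0
```

Call:
arm_command(
  series=[
    [0.015, -0.007, 0.001, 0.03],
    [0.03, -0.014, 0.003, 0.06],
    [0.044, -0.021, 0.004, 0.08],
    [0.059, -0.028, 0.006, 0.11],
    [0.074, -0.035, 0.007, 0.14],
  ],
)

```text
time: 47.65
ee_pos: [0.4473, -0.021, 0.2081]
tcp_rot: [180.0, -0.0, -155.2]
wrist_force: [0.5, 0.6, 0.6]
opening: 0.0501
grasp_force: 0.0
```

Call:
arm_command(
  series=[
    [0.002, -0.022, 0.001, 0.03],
    [0.003, -0.044, 0.001, 0.06],
    [0.005, -0.067, 0.002, 0.09],
    [0.006, -0.089, 0.003, 0.12],
    [0.008, -0.111, 0.003, 0.15],
  ],
)

```text
time: 48.15
ee_pos: [0.4874, -0.1254, 0.2051]
tcp_rot: [180.0, 0.0, -163.8]
wrist_force: [0.2, 0.3, 0.1]
opening: 0.05
grasp_force: 0.0
```

Call:
arm_command(
  series=[
    [-0.002, -0.022, 0.001, 0.03],
    [-0.003, -0.044, 0.001, 0.06],
    [-0.005, -0.067, 0.002, 0.09],
    [-0.007, -0.089, 0.003, 0.12],
    [-0.008, -0.111, 0.003, 0.15],
  ],
)

```text
time: 48.65
ee_pos: [0.5262, -0.2296, 0.202]
tcp_rot: [180.0, -0.0, -172.4]
wrist_force: [0.3, 0.1, 0.2]
opening: 0.0498
grasp_force: 0.0
```

Call:
arm_command(
  series=[
    [-0.005, -0.022, 0.001, 0.03],
    [-0.01, -0.043, 0.001, 0.06],
    [-0.015, -0.065, 0.002, 0.09],
    [-0.019, -0.087, 0.003, 0.12],
    [-0.024, -0.109, 0.003, 0.15],
  ],
)

```text
time: 49.15
ee_pos: [0.5645, -0.3344, 0.1991]
tcp_rot: [180.0, -0.0, 179.0]
wrist_force: [0.9, 0.4, -0.4]
opening: 0.05
grasp_force: 0.0
```

```bash
python3 -c "
from loc import *
c,Rc,t=snap('wrist');print([(np.round(onz(c,Rc,t,p,.088),4)[:2],a,p.round()) for p,a in red(c,60)])
print(bot.get_obs()['ee_pos'])"
```

```text
[(array([ 0.5693, -0.3314]), 184, array([317., 239.]))]
[ 0.56504204 -0.33701646  0.19820223]
```

Shift +5 mm in x and +3 mm in y, then grasp.

Call:
arm_command(
  series=[
    [-0.003, 0.002, 0.03, 0],
    [-0.005, 0.003, 0.06, 0],
    [-0.005, 0.003, 0.09, 0],
    [-0.005, 0.003, 0.12, 0],
    [-0.005, 0.003, 0.148, 0],
  ],
)

```text
time: 49.7
ee_pos: [0.5691, -0.3303, 0.0498]
tcp_rot: [180.0, -0.0, 179.1]
wrist_force: [0.5, -0.3, -0.1]
opening: 0.0497
grasp_force: 0.0
```

Call:
arm_command(
  series=[
    [0, 0, 0, 0],
    [0, 0, 0, 0],
    [0, 0, 0, 0],
    [0, 0, 0, 0],
    [0, 0, 0, 0],
  ],
  hand=0.0,
)

```text
time: 50.2
ee_pos: [0.5707, -0.3304, 0.0529]
tcp_rot: [-179.9, 0.1, 179.1]
wrist_force: [-0.7, 0.8, 3.5]
opening: 0.013
grasp_force: 26.5
```

Call:
arm_command(
  series=[
    [0, 0, -0.02, 0],
    [0, 0, -0.06, 0],
    [0, 0, -0.1, 0],
    [0, 0, -0.14, 0],
    [0, 0, -0.19, 0],
  ],
)

```text
time: 50.7
ee_pos: [0.5696, -0.3296, 0.2424]
tcp_rot: [180.0, -0.1, 179.2]
wrist_force: [1.8, -0.7, -0.7]
opening: 0.0131
grasp_force: 26.1
```

```bash
python3 -c "
from door import *
o=bot.get_obs();print(o['ee_pos'],o['opening'],o['grasp_force'])
p=pocket(4,-94.6);print(p)
plan([(.45,-.05,.25,205,3),(p[0],p[1],.245,228.4,3)])"
```

```text
[ 0.56958494 -0.32961716  0.2423663 ] 0.013111933562725001 26.060262378305197
[0.45815682 0.19861099]
[[0.008,0.019,-0.001,-0.03],[0.016,0.037,-0.001,-0.06],[0.025,0.056,-0.002,-0.09],[0.033,0.074,-0.002,-0.12],[0.041,0.093,-0.003,-0.15]]
[[0.005,0.020,-0.001,-0.03],[0.011,0.039,-0.001,-0.06],[0.016,0.059,-0.002,-0.09],[0.022,0.078,-0.002,-0.12],[0.027,0.098,-0.003,-0.15]]
[[0.002,0.020,-0.001,-0.03],[0.005,0.040,-0.001,-0.06],[0.007,0.060,-0.002,-0.09],[0.010,0.081,-0.002,-0.12],[0.012,0.101,-0.003,-0.15]]
--
[[-0.007,0.015,0.000,-0.03],[-0.015,0.030,0.001,-0.05],[-0.022,0.044,0.001,-0.08],[-0.030,0.059,0.001,-0.11],[-0.037,0.074,0.002,-0.14]]
[[-0.009,0.014,0.000,-0.03],[-0.019,0.027,0.001,-0.05],[-0.028,0.041,0.001,-0.08],[-0.038,0.055,0.001,-0.11],[-0.047,0.068,0.002,-0.14]]
[[-0.011,0.012,0.000,-0.03],[-0.022,0.024,0.001,-0.05],[-0.034,0.037,0.001,-0.08],[-0.045,0.049,0.001,-0.11],[-0.056,0.061,0.002,-0.14]]
--
```

Call:
arm_command(
  series=[
    [0.008, 0.019, -0.001, -0.03],
    [0.016, 0.037, -0.001, -0.06],
    [0.025, 0.056, -0.002, -0.09],
    [0.033, 0.074, -0.002, -0.12],
    [0.041, 0.093, -0.003, -0.15],
  ],
)

```text
time: 51.2
ee_pos: [0.5301, -0.2357, 0.2448]
tcp_rot: [-180.0, 0.0, -172.2]
wrist_force: [0.3, 0.3, -1.9]
opening: 0.0134
grasp_force: 26.1
```

Call:
arm_command(
  series=[
    [0.005, 0.02, -0.001, -0.03],
    [0.011, 0.039, -0.001, -0.06],
    [0.016, 0.059, -0.002, -0.09],
    [0.022, 0.078, -0.002, -0.12],
    [0.027, 0.098, -0.003, -0.15],
  ],
)

```text
time: 51.7
ee_pos: [0.4901, -0.1422, 0.2478]
tcp_rot: [-180.0, 0.0, -163.6]
wrist_force: [-0.2, 0.0, -1.4]
opening: 0.0132
grasp_force: 26.1
```

Call:
arm_command(
  series=[
    [0.002, 0.02, -0.001, -0.03],
    [0.005, 0.04, -0.001, -0.06],
    [0.007, 0.06, -0.002, -0.09],
    [0.01, 0.081, -0.002, -0.12],
    [0.012, 0.101, -0.003, -0.15],
  ],
)

```text
time: 52.2
ee_pos: [0.4501, -0.0486, 0.2509]
tcp_rot: [-180.0, 0.0, -155.0]
wrist_force: [0.3, 0.8, -1.0]
opening: 0.0134
grasp_force: 26.1
```

```bash
python3 -c "
from plan import *
plan([(.4591,.1985,.245,220.4,3)])"
```

```text
[[-0.008,0.015,0.000,-0.02],[-0.015,0.029,0.001,-0.04],[-0.023,0.044,0.001,-0.05],[-0.030,0.059,0.002,-0.07],[-0.038,0.073,0.002,-0.09]]
[[-0.009,0.014,0.000,-0.02],[-0.018,0.028,0.001,-0.04],[-0.026,0.042,0.001,-0.05],[-0.035,0.056,0.002,-0.07],[-0.044,0.070,0.002,-0.09]]
[[-0.010,0.013,0.000,-0.02],[-0.020,0.026,0.001,-0.04],[-0.030,0.039,0.001,-0.05],[-0.040,0.052,0.002,-0.07],[-0.050,0.066,0.002,-0.09]]
--
```

Call:
arm_command(
  series=[
    [-0.008, 0.015, 0, -0.02],
    [-0.015, 0.029, 0.001, -0.04],
    [-0.023, 0.044, 0.001, -0.05],
    [-0.03, 0.059, 0.002, -0.07],
    [-0.038, 0.073, 0.002, -0.09],
  ],
)

```text
time: 52.7
ee_pos: [0.4541, 0.0336, 0.2489]
tcp_rot: [-180.0, 0.1, -149.9]
wrist_force: [-0.3, 0.3, -0.7]
opening: 0.0132
grasp_force: 26.1
```

Call:
arm_command(
  series=[
    [-0.009, 0.014, 0, -0.02],
    [-0.018, 0.028, 0.001, -0.04],
    [-0.026, 0.042, 0.001, -0.05],
    [-0.035, 0.056, 0.002, -0.07],
    [-0.044, 0.07, 0.002, -0.09],
  ],
)

```text
time: 53.2
ee_pos: [0.4572, 0.1162, 0.2468]
tcp_rot: [-180.0, 0.0, -144.7]
wrist_force: [1.1, -0.1, -1.4]
opening: 0.0132
grasp_force: 26.1
```

Call:
arm_command(
  series=[
    [-0.01, 0.013, 0, -0.02],
    [-0.02, 0.026, 0.001, -0.04],
    [-0.03, 0.039, 0.001, -0.05],
    [-0.04, 0.052, 0.002, -0.07],
    [-0.05, 0.066, 0.002, -0.09],
  ],
)

```text
time: 53.7
ee_pos: [0.4599, 0.1989, 0.2448]
tcp_rot: [-180.0, 0.0, -139.5]
wrist_force: [0.3, 0.2, -1.6]
opening: 0.0131
grasp_force: 26.1
```

```bash
python3 - <<'E'
from door import *
from loc import red
from rack import fit
w=snap('wrist','w12');o=bot.get_obs();print(o['ee_pos'],o['tcp_rot'])
print([(np.round(onz(*w,p,.143),4)[:2],a,p.round()) for p,a in red(w[0],60)])
print('scene',fit([snap('scene')],guess=(*rackc(-94.6),-94.6)))
E
```

```text
[0.45990465 0.20078357 0.24454416] [ 1.79963329e+02  6.59192895e-02 -1.39422708e+02]
[(array([0.4968, 0.1939]), 180, array([277., 266.])), (array([0.4938, 0.2283]), 156, array([314., 290.])), (array([0.5383, 0.1927]), 153, array([244., 302.])), (array([0.5774, 0.1876]), 130, array([211., 330.])), (array([0.5347, 0.2634]), 922, array([314., 347.])), (array([0.5006, 0.3862]), 189, array([441., 396.]))]
scene (array([  0.51931544,   0.19252411, -93.61726357]), np.float64(0.09759389671361507))
```

Call:
arm_command(
  series=[
    [0.001, 0, 0.017, 0],
    [0.001, 0, 0.034, 0],
    [0.001, 0, 0.051, 0],
    [0.001, 0, 0.068, 0],
    [0.001, 0, 0.085, 0],
  ],
)

```text
time: 54.3
ee_pos: [0.4592, 0.197, 0.1591]
tcp_rot: [-180.0, 0.0, -139.6]
wrist_force: [-1.0, 0.1, -1.3]
opening: 0.013
grasp_force: 26.1
```

```bash
python3 - <<'E'
from door import *
w=snap('wrist');o=bot.get_obs();print(o['ee_pos'])
X,Y=frame(-94.6);c=rackc(-94.6);im=w[0]['color'].copy()
for k in range(5):
  for sx in(-1,1):
    q=proj(*w,[*(c+sx*.0215*X+(k*.0405-.081)*Y),.096])[0]
    if abs(q).max()<2000: cv2.circle(im,tuple(int(v) for v in q),3,(255,0,0),1)
cv2.imwrite('pics/w13.png',im)
E
```

```text
[0.45835111 0.19659855 0.15625787]
```

View pics/w13.png

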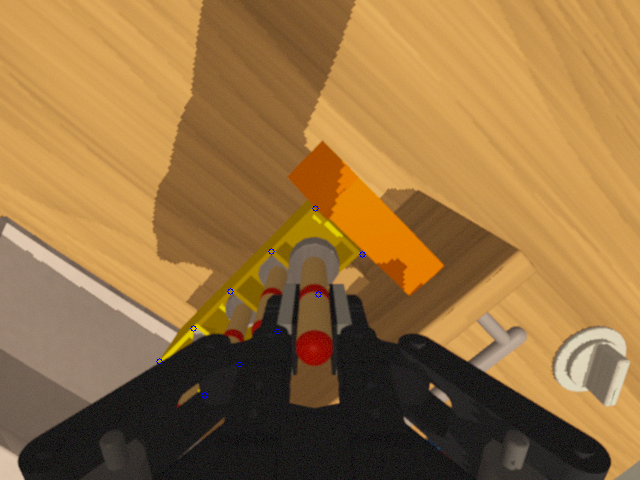

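The foot (313,258) is over pocket 4, whose rim corners are (315,208), (362,254), (318,294) and (271,251). I'll trim 1 mm and lower.

Call:
arm_command(
  series=[
    [-0.001, 0.001, 0.007, 0],
    [-0.001, 0.001, 0.014, 0],
    [-0.001, 0.001, 0.02, 0],
    [-0.001, 0.001, 0.026, 0],
    [-0.001, 0.001, 0.031, 0],
  ],
)

```text
time: 54.85
ee_pos: [0.4594, 0.199, 0.128]
tcp_rot: [-180.0, 0.0, -139.6]
wrist_force: [0.0, -0.7, 0.2]
opening: 0.0132
grasp_force: 26.0
```

Call:
arm_command(
  series=[
    [0, 0, 0.005, 0],
    [0, 0, 0.009, 0],
    [0, 0, 0.013, 0],
    [0, 0, 0.016, 0],
    [0, 0, 0.019, 0],
  ],
)

```text
time: 55.35
ee_pos: [0.4593, 0.199, 0.1091]
tcp_rot: [-180.0, 0.0, -139.6]
wrist_force: [-0.1, -0.3, -0.9]
opening: 0.0135
grasp_force: 26.0
```

Call:
arm_command(
  series=[
    [0, 0, 0, 0],
    [0, 0, 0, 0],
    [0, 0, 0, 0],
    [0, 0, 0, 0],
    [0, 0, 0, 0],
  ],
  hand=0.026,
)

```text
time: 55.85
ee_pos: [0.4594, 0.199, 0.1095]
tcp_rot: [-180.0, 0.0, -139.6]
wrist_force: [0.3, 0.1, 0.5]
opening: 0.0258
grasp_force: 0.0
```

Call:
arm_command(
  series=[
    [0, 0, -0.02, 0],
    [0, 0, -0.04, 0],
    [0, 0, -0.065, 0],
    [0, 0, -0.09, 0],
    [0, 0, -0.12, 0],
  ],
)

```text
time: 56.35
ee_pos: [0.459, 0.1989, 0.2299]
tcp_rot: [180.0, -0.0, -139.6]
wrist_force: [0.2, 0.7, 0.5]
opening: 0.0259
grasp_force: 0.0
```

```bash
python3 - <<'E'
from door import *
from loc import red
from rack import fit
w=snap('wrist');o=bot.get_obs();print(o['ee_pos'],o['tcp_rot'],o['q'].round())
print([(np.round(onz(*w,p,.143),4)[:2],a,p.round()) for p,a in red(w[0],60)])
print('scene',fit([snap('scene')],guess=(*rackc(-94.6),-94.6)))
X,Y=frame(-94.6)
for x,y in[(-.060,-.185),(-.06,-.24),(-.015,-.245)]: print(x,y,H+x*X+y*Y)
for k in('handle',):
  for n in('scene','top'):
    c=snap(n);m=bot.mark_of(n,k);print([(d['confidence'],onz(*c,d['location'],.14).round(4)) for d in m[:2]])
E
```

```text
[0.46002399 0.19933265 0.23519978] [-179.90830939    0.30834482 -139.59323618] [ 23.  -2.   3.  95.   0. -17.]
[(array([0.4582, 0.1996]), 206, array([315., 242.])), (array([0.4967, 0.1947]), 208, array([275., 276.])), (array([0.5382, 0.1931]), 168, array([240., 312.])), (array([0.4851, 0.3833]), 178, array([457., 396.]))]
scene (array([  0.51920785,   0.19283   , -93.37338071]), np.float64(0.141751059821008))
-0.06 -0.185 [0.45440784 0.30164353]
-0.06 -0.24 [0.399585   0.30605447]
-0.015 -0.245 [0.39099216 0.26160042]
[(0.55, array([0.4589, 0.3113, 0.14  ]))]
[]
```

All four stand in the rack. Now I'll close the fingers, go over the door to the outside of the handle, and push the bar gently along the arc.

```bash
python3 - <<'E'
from door import *
X,Y=frame(-94.6);a=H-.105*X-.185*Y
plan([(*a,.235,85.4,4),(*a,.118,85.4,1)],start=(.459,.1989,.2299,220.4))
E
```

```text
[[-0.005,0.006,-0.000,0.12],[-0.009,0.011,-0.001,0.24],[-0.014,0.017,-0.001,0.35],[-0.019,0.023,-0.001,0.47],[-0.024,0.028,-0.001,0.59]]
[[-0.001,0.007,-0.000,0.12],[-0.002,0.015,-0.001,0.24],[-0.002,0.022,-0.001,0.35],[-0.003,0.029,-0.001,0.47],[-0.004,0.037,-0.001,0.59]]
[[0.003,0.007,-0.000,0.12],[0.007,0.013,-0.001,0.24],[0.010,0.020,-0.001,0.35],[0.014,0.026,-0.001,0.47],[0.017,0.033,-0.001,0.59]]
[[0.006,0.004,-0.000,0.12],[0.013,0.007,-0.001,0.24],[0.019,0.011,-0.001,0.35],[0.026,0.014,-0.001,0.47],[0.032,0.018,-0.001,0.59]]
--
[[0.000,0.000,0.023,-0.00],[0.000,0.000,0.047,-0.00],[0.000,0.000,0.070,-0.00],[0.000,0.000,0.094,-0.00],[0.000,0.000,0.117,-0.00]]
--
```

Call:
arm_command(
  series=[
    [-0.005, 0.006, 0, 0.12],
    [-0.009, 0.011, -0.001, 0.24],
    [-0.014, 0.017, -0.001, 0.35],
    [-0.019, 0.023, -0.001, 0.47],
    [-0.024, 0.028, -0.001, 0.59],
  ],
  hand=0.0,
)

```text
time: 57.15
ee_pos: [0.459, 0.236, 0.229]
tcp_rot: [-180.0, -0.1, -173.7]
wrist_force: [0.2, -0.1, 0.5]
opening: 0.0001
grasp_force: 0.0
```

Call:
arm_command(
  series=[
    [-0.001, 0.007, 0, 0.12],
    [-0.002, 0.015, -0.001, 0.24],
    [-0.002, 0.022, -0.001, 0.35],
    [-0.003, 0.029, -0.001, 0.47],
    [-0.004, 0.037, -0.001, 0.59],
  ],
)

```text
time: 57.65
ee_pos: [0.4588, 0.2731, 0.23]
tcp_rot: [-179.9, -0.1, 152.5]
wrist_force: [0.2, 0.3, 0.1]
opening: -0.0001
grasp_force: 0.0
```

Call:
arm_command(
  series=[
    [0.003, 0.007, 0, 0.12],
    [0.007, 0.013, -0.001, 0.24],
    [0.01, 0.02, -0.001, 0.35],
    [0.014, 0.026, -0.001, 0.47],
    [0.017, 0.033, -0.001, 0.59],
  ],
)

```text
time: 58.15
ee_pos: [0.4587, 0.3103, 0.231]
tcp_rot: [-179.9, 0.0, 118.7]
wrist_force: [-0.8, -0.0, 0.4]
opening: 0.0001
grasp_force: 0.0
```

Call:
arm_command(
  series=[
    [0.006, 0.004, 0, 0.12],
    [0.013, 0.007, -0.001, 0.24],
    [0.019, 0.011, -0.001, 0.35],
    [0.026, 0.014, -0.001, 0.47],
    [0.032, 0.018, -0.001, 0.59],
  ],
)

```text
time: 58.65
ee_pos: [0.4589, 0.347, 0.232]
tcp_rot: [-179.9, 0.1, 84.9]
wrist_force: [-0.9, -0.6, -0.1]
opening: -0.0
grasp_force: 0.0
```

```bash
python3 - <<'E'
from door import *
w=snap('wrist');o=bot.get_obs();print(o['ee_pos'],o['tcp_rot'],o['q'].round())
m=bot.mark_of('wrist','handle');print([(d['confidence'],onz(*w,d['location'],.14).round(4)) for d in m[:2]])
X,Y=frame(-94.6);print('pred handle',H-.06*X-.185*Y)
E
```

```text
[0.45901744 0.3477832  0.23176665] [-1.79911525e+02  6.02484984e-02  8.45240315e+01] [ 37.   9.  14.  96.   0. 133.]
[(0.56, array([0.4527, 0.3011, 0.14  ]))]
pred handle [0.45440784 0.30164353]
```

Call:
arm_command(
  series=[
    [0, 0, 0.023, 0],
    [0, 0, 0.046, 0],
    [0, 0, 0.07, 0],
    [0, 0, 0.094, 0],
    [0, 0, 0.114, 0],
  ],
)

```text
time: 59.25
ee_pos: [0.4587, 0.3461, 0.1171]
tcp_rot: [-179.9, 0.1, 85.4]
wrist_force: [0.6, 1.0, -0.2]
opening: -0.0004
grasp_force: 0.0
```

```bash
python3 - <<'E'
from door import *
X,Y=frame(-94.6)
w=[]
psi=-94.6
def pt(psi,n=1,dx=-.076):
    X,Y=frame(psi);return (*(H+dx*X-.185*Y),.118,psi+180,n)
plan([pt(-94.6,1,-.08),pt(-94.6+7,1),pt(-94.6+14,1),pt(-94.6+21,1)])
E
```

```text
[[-0.005,-0.000,-0.000,0.00],[-0.010,-0.000,-0.000,0.00],[-0.015,-0.000,-0.001,0.00],[-0.020,-0.001,-0.001,0.00],[-0.025,-0.001,-0.001,0.00]]
--
[[-0.005,-0.002,-0.000,-0.02],[-0.011,-0.003,-0.000,-0.05],[-0.016,-0.005,-0.000,-0.07],[-0.022,-0.006,-0.000,-0.10],[-0.027,-0.008,-0.000,-0.12]]
--
[[-0.005,-0.002,-0.000,-0.02],[-0.009,-0.003,-0.000,-0.05],[-0.014,-0.005,-0.000,-0.07],[-0.018,-0.006,-0.000,-0.10],[-0.023,-0.008,-0.000,-0.12]]
--
[[-0.005,-0.002,-0.000,-0.02],[-0.009,-0.003,-0.000,-0.05],[-0.014,-0.005,-0.000,-0.07],[-0.018,-0.006,-0.000,-0.10],[-0.023,-0.008,-0.000,-0.12]]
--
```

Call:
arm_command(
  series=[
    [-0.005, 0, 0, 0],
    [-0.01, 0, 0, 0],
    [-0.015, 0, 0, 0],
    [-0.02, 0, 0, 0],
    [-0.025, -0.001, 0, 0],
  ],
)

```text
time: 59.75
ee_pos: [0.4566, 0.3218, 0.1202]
tcp_rot: [179.9, -0.1, 85.2]
wrist_force: [-0.4, -0.8, -0.5]
opening: -0.0003
grasp_force: 0.0
```

Call:
arm_command(
  series=[
    [-0.005, -0.002, 0, -0.02],
    [-0.011, -0.003, 0, -0.05],
    [-0.016, -0.005, 0, -0.07],
    [-0.022, -0.006, 0, -0.1],
    [-0.027, -0.008, 0, -0.12],
  ],
)

```text
time: 60.25
ee_pos: [0.4458, 0.2955, 0.1194]
tcp_rot: [180.0, -0.0, 92.2]
wrist_force: [1.0, 0.9, -0.2]
opening: -0.0004
grasp_force: 0.2
```

Call:
arm_command(
  series=[
    [-0.005, -0.002, 0, -0.02],
    [-0.009, -0.003, 0, -0.05],
    [-0.014, -0.005, 0, -0.07],
    [-0.018, -0.006, 0, -0.1],
    [-0.023, -0.008, 0, -0.12],
  ],
)

```text
time: 60.75
ee_pos: [0.4387, 0.2722, 0.1193]
tcp_rot: [180.0, 0.0, 99.0]
wrist_force: [0.1, 0.8, -0.1]
opening: 0.0
grasp_force: 0.2
```

Call:
arm_command(
  series=[
    [-0.005, -0.002, 0, -0.02],
    [-0.009, -0.003, 0, -0.05],
    [-0.014, -0.005, 0, -0.07],
    [-0.018, -0.006, 0, -0.1],
    [-0.023, -0.008, 0, -0.12],
  ],
)

```text
time: 61.25
ee_pos: [0.4344, 0.2482, 0.1192]
tcp_rot: [-180.0, 0.0, 105.9]
wrist_force: [0.0, -0.0, -0.4]
opening: -0.0001
grasp_force: 0.2
```

```bash
python3 - <<'E'
from door import *
from loc import red
o=bot.get_obs();print(o['ee_pos'],o['tcp_rot'],o['wrist_force'])
for n in('top','scene'):
  c=snap(n);print(n,[(np.round(onz(*c,p,.143),4)[:2].tolist(),a) for p,a in red(c[0],6) if a<60])
  m=bot.mark_of(n,'handle');print([(d['confidence'],onz(*c,d['location'],.14).round(4)) for d in m[:1]])
X,Y=frame(-94.6+21);print('pred handle',H-.06*X-.185*Y,[pocket(k,-73.6).round(4).tolist() for k in(1,2,3,4)])
E
```

```text
[0.4344199  0.24817569 0.11924685] [-1.79998433e+02  3.70522131e-03  1.05892068e+02] [ 0.02297581 -0.01539572 -0.38229439]
top [([0.5944, 0.1692], 19), ([0.5557, 0.1594], 18), ([0.5169, 0.1459], 19), ([0.4797, 0.1371], 20)]
[(0.55, array([0.4387, 0.2335, 0.14  ]))]
scene [([0.5971, 0.1721], 24), ([0.559, 0.1619], 24), ([0.5191, 0.1476], 22), ([0.4827, 0.138], 26)]
[(0.68, array([0.4424, 0.2331, 0.14  ]))]
pred handle [0.43958643 0.23232567] [[0.5951, 0.1714], [0.5568, 0.1601], [0.5184, 0.1488], [0.48, 0.1375]]
```

The door follows, and all four skittles ride upright within 2–3 mm of predicted. I'll keep going.

Call:
arm_command(
  series=[
    [-0.005, -0.002, 0, -0.02],
    [-0.009, -0.003, 0, -0.05],
    [-0.014, -0.005, 0, -0.07],
    [-0.018, -0.006, 0, -0.1],
    [-0.023, -0.008, 0, -0.12],
  ],
)

```text
time: 61.95
ee_pos: [0.4331, 0.224, 0.1193]
tcp_rot: [180.0, -0.0, 112.8]
wrist_force: [0.3, 0.4, 0.4]
opening: 0.0
grasp_force: 0.2
```

Call:
arm_command(
  series=[
    [-0.005, -0.002, 0, -0.02],
    [-0.009, -0.003, 0, -0.05],
    [-0.014, -0.005, 0, -0.07],
    [-0.018, -0.006, 0, -0.1],
    [-0.023, -0.008, 0, -0.12],
  ],
)

```text
time: 62.45
ee_pos: [0.4346, 0.1996, 0.1193]
tcp_rot: [180.0, -0.0, 119.7]
wrist_force: [0.7, 0.4, -0.6]
opening: -0.0
grasp_force: 0.2
```

Call:
arm_command(
  series=[
    [-0.005, -0.002, 0, -0.02],
    [-0.009, -0.003, 0, -0.05],
    [-0.014, -0.005, 0, -0.07],
    [-0.018, -0.006, 0, -0.1],
    [-0.023, -0.008, 0, -0.12],
  ],
)

```text
time: 62.95
ee_pos: [0.439, 0.1756, 0.1193]
tcp_rot: [180.0, -0.0, 126.5]
wrist_force: [-0.2, 1.3, 0.4]
opening: 0.0
grasp_force: 0.2
```

Call:
arm_command(
  series=[
    [-0.005, -0.002, 0, -0.02],
    [-0.009, -0.003, 0, -0.05],
    [-0.014, -0.005, 0, -0.07],
    [-0.018, -0.006, 0, -0.1],
    [-0.023, -0.008, 0, -0.12],
  ],
)

```text
time: 63.45
ee_pos: [0.4462, 0.1524, 0.1193]
tcp_rot: [-180.0, -0.0, 133.4]
wrist_force: [-0.1, 0.3, 0.1]
opening: -0.0
grasp_force: 0.2
```

Call:
arm_command(
  series=[
    [-0.005, -0.002, 0, -0.02],
    [-0.009, -0.003, 0, -0.05],
    [-0.014, -0.005, 0, -0.07],
    [-0.018, -0.006, 0, -0.1],
    [-0.023, -0.008, 0, -0.12],
  ],
)

```text
time: 63.95
ee_pos: [0.4561, 0.1301, 0.1193]
tcp_rot: [-180.0, -0.0, 140.3]
wrist_force: [0.2, 0.8, 0.0]
opening: -0.0001
grasp_force: 0.2
```

Call:
arm_command(
  series=[
    [-0.005, -0.002, 0, -0.02],
    [-0.009, -0.003, 0, -0.05],
    [-0.014, -0.005, 0, -0.07],
    [-0.018, -0.006, 0, -0.1],
    [-0.023, -0.008, 0, -0.12],
  ],
)

```text
time: 64.45
ee_pos: [0.4686, 0.1093, 0.1193]
tcp_rot: [-180.0, -0.0, 147.2]
wrist_force: [-0.8, -0.4, 0.6]
opening: -0.0
grasp_force: 0.2
```

```bash
python3 - <<'E'
from door import *
from loc import red
o=bot.get_obs();print(o['ee_pos'],o['tcp_rot'],o['wrist_force'])
c=snap('scene');m=bot.mark_of('scene','handle');print([(d['confidence'],onz(*c,d['location'],.14).round(4)) for d in m[:1]])
psi=o['tcp_rot'][2]-180
for dp in(0,2):
  X,Y=frame(psi+dp);d=o['ee_pos'][:2]-H;print('psi',psi+dp,'finger in door axes',d@X,d@Y)
def pt(psi,n=1,dx=-.076):
    X,Y=frame(psi);return (*(H+dx*X-.185*Y),.119,psi+180,n)
plan([pt(-27,1),pt(-23,1),pt(-19,1),pt(-15),pt(-11),pt(-7),pt(-3),pt(0),pt(2.7)])
E
```

```text
[0.46863692 0.10928833 0.11925322] [-1.79992580e+02 -6.67865950e-03  1.47158735e+02] [-0.79710571 -0.42953352  0.56562896]
[(0.8, array([0.4854, 0.1134, 0.14  ]))]
psi -32.84126469761452 finger in door axes -0.07509751304151753 -0.18857717240367186
psi -30.84126469761452 finger in door axes -0.08163301407210843 -0.18584143087666977
[[-0.004,-0.001,0.000,-0.02],[-0.007,-0.001,0.000,-0.04],[-0.011,-0.002,0.000,-0.06],[-0.014,-0.002,0.000,-0.08],[-0.018,-0.003,0.000,-0.10]]
--
[[-0.003,-0.001,-0.000,-0.01],[-0.005,-0.002,-0.000,-0.03],[-0.008,-0.003,-0.000,-0.04],[-0.010,-0.004,-0.000,-0.06],[-0.013,-0.005,-0.000,-0.07]]
--
[[-0.003,-0.001,-0.000,-0.01],[-0.005,-0.002,-0.000,-0.03],[-0.008,-0.003,-0.000,-0.04],[-0.010,-0.004,-0.000,-0.06],[-0.013,-0.005,-0.000,-0.07]]
--
[[-0.003,-0.001,-0.000,-0.01],[-0.005,-0.002,-0.000,-0.03],[-0.008,-0.003,-0.000,-0.04],[-0.010,-0.004,-0.000,-0.06],[-0.013,-0.005,-0.000,-0.07]]
--
[[-0.003,-0.001,-0.000,-0.01],[-0.005,-0.002,-0.000,-0.03],[-0.008,-0.003,-0.000,-0.04],[-0.010,-0.004,-0.000,-0.06],[-0.013,-0.005,-0.000,-0.07]]
--
[[-0.003,-0.001,-0.000,-0.01],[-0.005,-0.002,-0.000,-0.03],[-0.008,-0.003,-0.000,-0.04],[-0.010,-0.004,-0.000,-0.06],[-0.013,-0.005,-0.000,-0.07]]
--
[[-0.003,-0.001,-0.000,-0.01],[-0.005,-0.002,-0.000,-0.03],[-0.008,-0.003,-0.000,-0.04],[-0.010,-0.004,-0.000,-0.06],[-0.013,-0.005,-0.000,-0.07]]
--
[[-0.002,-0.001,-0.000,-0.01],[-0.004,-0.001,-0.000,-0.02],[-0.006,-0.002,-0.000,-0.03],[-0.008,-0.003,-0.000,-0.04],[-0.010,-0.004,-0.000,-0.05]]
--
[[-0.002,-0.001,-0.000,-0.01],[-0.004,-0.001,-0.000,-0.02],[-0.005,-0.002,-0.000,-0.03],[-0.007,-0.003,-0.000,-0.04],[-0.009,-0.003,-0.000,-0.05]]
--
```

Call:
arm_command(
  series=[
    [-0.004, -0.001, 0, -0.02],
    [-0.007, -0.001, 0, -0.04],
    [-0.011, -0.002, 0, -0.06],
    [-0.014, -0.002, 0, -0.08],
    [-0.018, -0.003, 0, -0.1],
  ],
)

```text
time: 65.05
ee_pos: [0.4824, 0.0973, 0.1192]
tcp_rot: [-180.0, -0.0, 152.9]
wrist_force: [0.0, 0.3, 0.9]
opening: -0.0
grasp_force: 0.4
```

Call:
arm_command(
  series=[
    [-0.003, -0.001, 0, -0.01],
    [-0.005, -0.002, 0, -0.03],
    [-0.008, -0.003, 0, -0.04],
    [-0.01, -0.004, 0, -0.06],
    [-0.013, -0.005, 0, -0.07],
  ],
)

```text
time: 65.55
ee_pos: [0.4916, 0.0869, 0.1193]
tcp_rot: [180.0, -0.0, 156.9]
wrist_force: [-0.9, 0.5, -0.0]
opening: -0.0001
grasp_force: 0.2
```

Call:
arm_command(
  series=[
    [-0.003, -0.001, 0, -0.01],
    [-0.005, -0.002, 0, -0.03],
    [-0.008, -0.003, 0, -0.04],
    [-0.01, -0.004, 0, -0.06],
    [-0.013, -0.005, 0, -0.07],
  ],
)

```text
time: 66.05
ee_pos: [0.5016, 0.0772, 0.1193]
tcp_rot: [180.0, 0.0, 160.9]
wrist_force: [-0.7, -0.3, 0.2]
opening: 0.0002
grasp_force: 0.3
```

Call:
arm_command(
  series=[
    [-0.003, -0.001, 0, -0.01],
    [-0.005, -0.002, 0, -0.03],
    [-0.008, -0.003, 0, -0.04],
    [-0.01, -0.004, 0, -0.06],
    [-0.013, -0.005, 0, -0.07],
  ],
)

```text
time: 66.55
ee_pos: [0.5119, 0.0685, 0.1192]
tcp_rot: [180.0, -0.0, 164.9]
wrist_force: [-5.7, 4.4, 0.3]
opening: 0.0001
grasp_force: 2.8
```

Call:
arm_command(
  series=[
    [-0.003, -0.001, 0, -0.01],
    [-0.005, -0.002, 0, -0.03],
    [-0.008, -0.003, 0, -0.04],
    [-0.01, -0.004, 0, -0.06],
    [-0.013, -0.005, 0, -0.07],
  ],
)

```text
time: 67.05
ee_pos: [0.5236, 0.0598, 0.1193]
tcp_rot: [-180.0, 0.0, 168.9]
wrist_force: [-0.6, -0.1, 0.2]
opening: 0.0001
grasp_force: 0.0
```

Call:
arm_command(
  series=[
    [-0.003, -0.001, 0, -0.01],
    [-0.005, -0.002, 0, -0.03],
    [-0.008, -0.003, 0, -0.04],
    [-0.01, -0.004, 0, -0.06],
    [-0.013, -0.005, 0, -0.07],
  ],
)

```text
time: 67.55
ee_pos: [0.5353, 0.0525, 0.1193]
tcp_rot: [-180.0, 0.0, 172.9]
wrist_force: [0.2, 0.1, 0.4]
opening: -0.0
grasp_force: 0.2
```

```bash
python3 - <<'E'
from door import *
o=bot.get_obs();print(o['ee_pos'],o['tcp_rot'],o['wrist_force'])
psi=o['tcp_rot'][2]-180
X,Y=frame(psi);d=o['ee_pos'][:2]-H;print('psi',psi,d@X,d@Y)
def pt(psi,n=1,dx=-.076):
    X,Y=frame(psi);return (*(H+dx*X-.185*Y),.119,psi+180,n)
plan([pt(-3,1),pt(0),pt(1.5),pt(2.7,1,-.076),pt(2.7,1,-.073)])
E
```

```text
[0.53526411 0.05250104 0.11930243] [-1.79997735e+02  1.79402453e-03  1.72925035e+02] [0.18234097 0.12173514 0.41314118]
psi -7.074965288438875 -0.07649143343861978 -0.1853313866373097
[[-0.003,-0.001,0.000,-0.01],[-0.006,-0.002,0.000,-0.03],[-0.008,-0.003,0.000,-0.04],[-0.011,-0.004,0.000,-0.06],[-0.014,-0.005,0.000,-0.07]]
--
[[-0.002,-0.001,-0.000,-0.01],[-0.004,-0.001,-0.000,-0.02],[-0.006,-0.002,-0.000,-0.03],[-0.008,-0.003,-0.000,-0.04],[-0.010,-0.004,-0.000,-0.05]]
--
[[-0.001,-0.000,-0.000,-0.01],[-0.002,-0.001,-0.000,-0.01],[-0.003,-0.001,-0.000,-0.02],[-0.004,-0.002,-0.000,-0.02],[-0.005,-0.002,-0.000,-0.03]]
--
[[-0.001,-0.000,-0.000,-0.00],[-0.002,-0.001,-0.000,-0.01],[-0.002,-0.001,-0.000,-0.01],[-0.003,-0.001,-0.000,-0.02],[-0.004,-0.002,-0.000,-0.02]]
--
[[-0.001,0.000,-0.000,-0.00],[-0.001,0.000,-0.000,-0.00],[-0.002,0.000,-0.000,-0.00],[-0.002,0.000,-0.000,-0.00],[-0.003,0.000,-0.000,-0.00]]
--
```

The catch ducked, with a peak of about 6 N. Closing the rest slowly.

Call:
arm_command(
  series=[
    [-0.003, -0.001, 0, -0.01],
    [-0.006, -0.002, 0, -0.03],
    [-0.008, -0.003, 0, -0.04],
    [-0.011, -0.004, 0, -0.06],
    [-0.013, -0.005, 0, -0.07],
  ],
)

```text
time: 68.05
ee_pos: [0.5477, 0.046, 0.1193]
tcp_rot: [180.0, 0.0, 176.9]
wrist_force: [-0.3, -0.2, 0.0]
opening: 0.0001
grasp_force: 0.3
```

Call:
arm_command(
  series=[
    [-0.002, -0.001, 0, -0.01],
    [-0.004, -0.001, 0, -0.02],
    [-0.006, -0.002, 0, -0.03],
    [-0.008, -0.003, 0, -0.04],
    [-0.01, -0.004, 0, -0.05],
  ],
)

```text
time: 68.55
ee_pos: [0.5573, 0.0415, 0.1193]
tcp_rot: [180.0, -0.0, 179.8]
wrist_force: [-0.2, -0.5, 0.3]
opening: -0.0
grasp_force: 0.1
```

Call:
arm_command(
  series=[
    [-0.001, 0, 0, -0.01],
    [-0.002, -0.001, 0, -0.01],
    [-0.003, -0.001, 0, -0.02],
    [-0.004, -0.002, 0, -0.02],
    [-0.005, -0.002, 0, -0.03],
  ],
)

```text
time: 69.05
ee_pos: [0.5622, 0.0394, 0.1193]
tcp_rot: [-180.0, 0.0, -178.5]
wrist_force: [-1.2, 0.0, -0.2]
opening: -0.0001
grasp_force: 0.2
```

Call:
arm_command(
  series=[
    [-0.001, 0, 0, 0],
    [-0.002, 0, 0, 0],
    [-0.002, 0, 0, -0.01],
    [-0.003, -0.001, 0, -0.01],
    [-0.003, -0.001, 0, -0.01],
  ],
)

```text
time: 69.55
ee_pos: [0.5653, 0.0385, 0.1193]
tcp_rot: [-180.0, 0.0, -178.0]
wrist_force: [1.1, -0.1, 0.1]
opening: 0.0001
grasp_force: 0.0
```

Call:
arm_command(
  series=[
    [-0.0005, 0, 0, 0],
    [-0.001, 0, 0, 0],
    [-0.001, 0, 0, 0],
    [-0.0015, 0, 0, 0],
    [-0.002, 0, 0, 0],
  ],
)

```text
time: 70.05
ee_pos: [0.5671, 0.0386, 0.1193]
tcp_rot: [-180.0, -0.0, -178.0]
wrist_force: [-0.5, 0.3, -0.6]
opening: 0.0001
grasp_force: 0.2
```

Not at the stop yet, so I'll push on by millimetres until the force rises.

Call:
arm_command(
  series=[
    [-0.0005, 0, 0, 0],
    [-0.001, 0, 0, 0],
    [-0.001, 0, 0, 0],
    [-0.0015, 0, 0, 0],
    [-0.0015, 0, 0, 0],
  ],
)

```text
time: 70.55
ee_pos: [0.5687, 0.0387, 0.1193]
tcp_rot: [180.0, 0.0, -178.0]
wrist_force: [-0.2, -0.1, -0.3]
opening: -0.0
grasp_force: 0.1
```

Call:
arm_command(
  series=[
    [-0.0005, 0, 0, 0],
    [-0.001, 0, 0, 0],
    [-0.001, 0, 0, 0],
    [-0.0015, 0, 0, 0],
    [-0.0015, 0, 0, 0],
  ],
)

```text
time: 71.05
ee_pos: [0.5697, 0.0387, 0.1192]
tcp_rot: [-180.0, -0.1, -178.0]
wrist_force: [-5.2, -0.3, 1.4]
opening: -0.0003
grasp_force: 2.5
```

Call:
arm_command(
  series=[
    [-0.0003, 0, 0, 0],
    [-0.0005, 0, 0, 0],
    [-0.0007, 0, 0, 0],
    [-0.001, 0, 0, 0],
    [-0.001, 0, 0, 0],
  ],
)

```text
time: 71.55
ee_pos: [0.5698, 0.0387, 0.1192]
tcp_rot: [-180.0, -0.2, -178.0]
wrist_force: [-10.7, -1.3, 4.6]
opening: 0.0001
grasp_force: 5.1
```

It's hard against the stop (10.7 N with no travel), so the door is shut. I'll back off, rise and check.

Call:
arm_command(
  series=[
    [0.006, 0, 0, 0],
    [0.015, 0, 0, 0],
    [0.025, 0, 0, 0],
    [0.035, 0, 0, 0],
    [0.045, 0, 0, 0],
  ],
)

```text
time: 72.05
ee_pos: [0.5253, 0.0372, 0.1194]
tcp_rot: [180.0, 0.0, -178.0]
wrist_force: [-0.2, 0.1, -0.2]
opening: 0.0001
grasp_force: 0.0
```

Call:
arm_command(
  series=[
    [0.02, 0, -0.02, 0],
    [0.04, 0, -0.045, 0],
    [0.06, 0, -0.07, 0],
    [0.08, 0, -0.1, 0],
    [0.1, 0, -0.12, 0],
  ],
)

```text
time: 72.55
ee_pos: [0.4251, 0.0337, 0.2413]
tcp_rot: [180.0, 0.1, -178.0]
wrist_force: [-1.0, -0.4, -0.4]
opening: -0.0001
grasp_force: 0.0
```

Call:
arm_command(
  series=[
    [0.02, 0.03, 0, 0],
    [0.04, 0.06, 0, 0],
    [0.05, 0.09, 0, 0],
    [0.06, 0.12, 0, 0],
    [0.06, 0.15, 0, 0],
  ],
)

```text
time: 73.05
ee_pos: [0.3595, 0.1823, 0.2399]
tcp_rot: [180.0, 0.1, -178.0]
wrist_force: [0.3, -0.4, 0.5]
opening: 0.0001
grasp_force: 0.0
```

```bash
python3 - <<'E'
from door import *
from loc import red
for n,ref in(('top',(.5806,.0386)),('scene',(.5833,.0383))):
  c=snap(n,n+'_end');m=bot.mark_of(n,'handle');print(n,[(d['confidence'],d['location'],onz(*c,d['location'],.14).round(4)) for d in m[:1]],ref)
  a=cv2.imread(f'pics/{n}0.png').astype(int);d=np.abs(a-c[0]['color']).max(2)
  print('red',[(np.round(p).tolist(),s) for p,s in red(c[0])])
  for nm,P in(('cab/handle',(.60,.08,.12)),('rook1',(.564,-.228,.03)),('rook2',(.46,-.349,.03)),('bowl',(.725,-.182,.03))):
    x,y=proj(*c,P)[0].astype(int);print(nm,(d[y-12:y+12,x-12:x+12]>40).sum(),end=' ')
  print()
print(bot.get_obs()['ee_pos'],bot.get_obs()['time'])
E
```

```text
top [(0.59, [250.9, 243.7], array([0.5856, 0.0441, 0.14  ]))] (0.5806, 0.0386)
red [([52.0, 262.0], 981)]
cab/handle 1 rook1 0 rook2 0 bowl 0 
scene [(0.88, [271.6, 231.3], array([0.5879, 0.0446, 0.14  ]))] (0.5833, 0.0383)
red [([132.0, 197.0], 45)]
cab/handle 0 rook1 0 rook2 0 bowl 0 
[0.36045221 0.18159624 0.23923231] 73.25
```

```bash
python3 -c "
from workcell import bot
print(bot.job_done())"
```

```text
the job is handed in; nothing more can be done
None
```

I stood all four skittles foot-down in their own rack pockets, closed the door until it stopped, and handed the job in at about 73 s; the end pictures show the door as at the start and the rooks and bowl unmoved.

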